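# Pry up the tilting inspection plate and slip a prop block under its edge

## Task

On the granite table a hinged steel plate carrying a flange casting must be propped open for measuring. With the pry bar resting over the half-round fulcrum, lever the plate's free edge up far enough for the long aluminium shim block to fit (the stiff hinge keeps the plate where you leave it), then take the bar out and lay it flat on the table clear of the fixture. Slip the shim flat onto the base and under the raised edge, square to it and beside the fulcrum, with about a third of its length under the plate, and leave it there.

Things in the scene. Friction and masses are not known exactly. Their poses are not given: they have to be found in the camera images.
- bar: Flat straight pry bar, 295 mm long overall, 0.4 kg, lying flat on the table. Origin on its underside; x runs along the bar towards the tip, z up. Steel blade 22 mm wide and 6 mm thick from x = -45 to the tip at x = +150 mm; brown wooden grip 24 mm wide and 20 mm tall from x = -145 to x = -45 mm, its underside flush with the blade's. Centre of mass about x = -30 mm.
- shim: The shim: plain aluminium block 110 mm long (x) by 30 mm wide (y) by 32 mm tall (z), 0.29 kg, lying on the table; origin at the centre of its underside. The other blocks nearby are clearly shorter, taller or thinner.
- fulcrum: Steel ridge fixed on the front ledge of the fixture's base, rounded on top (radius 10 mm), 22 mm long (x) by 44 mm wide (y) by 20 mm tall; origin at the centre of its underside, on the base top. Same axes as the fixture; it stands 40 mm in front of the plate's free edge and left (+y) of the middle.
- fixture: Fixed grey base block 55 mm tall, with the hinged plate above it. Origin on the table straight below the middle of the closed plate's free edge; x points from that edge to the hinge (away from the robot), y along the edge, z up. The base spans x = -75 to +235 mm, y = +-120 mm; its front ledge (x below 0) is bare but for the fulcrum. 18 mm rest posts under the plate at x = 100, y = +-80 mm.
- plate_edge (a point): Middle of the lower front edge of the hinged steel plate (190 mm wide, 14 mm thick, 3 kg with the round casting on it, 164 mm across, 60 mm tall). Starts 82 mm above the table, plate level: 27 mm gap over the base. It rises at most 32 mm, turning about a hinge along y 200 mm behind it; the stiff hinge holds it where it is left. Raising the edge takes 35 to 45 N there.
Things that resemble listed ones, but are neither listed nor needed, are in the scene too. Leave any brown or pink look-alike of the shim alone.

How it is judged:
On the way:
1. the plate's free edge is levered up at least 7 mm (to 89 mm above the table) by the bar bearing on the fulcrum (height (world z) of plate_edge above 0.089 m and contact force between bar and fixture above 2 N and contact force between bar and fulcrum above 2 N), for 0.1 s.
At the end, for the whole second after the job is handed in: Shim at rest flat on the base (4 mm), 18 to 70 mm of its length under the plate's edge, its centre within 90 mm of the middle, square within 15 degrees; plate's edge still raised (over 86 mm); bar at rest flat on the table (within 30 mm, 11 degrees), off fixture and fulcrum (height (world z) of plate_edge above 0.086 m and x of shim in the frame of fixture between -0.037 and 0.015 m and y of shim in the frame of fixture between -0.09 and 0.09 m and z of shim in the frame of fixture between 0.051 and 0.059 m and angle between shim's own z axis and vertical below 0.1 rad and angle between the x axis of shim and the x axis of fixture, either way round below 0.26 rad and linear speed of each of shim, bar below 0.01 m/s and height (world z) of bar below 0.03 m and angle between bar's own z axis and vertical below 0.2 rad and contact force between bar and fixture below 0.1 N and contact force between bar and fulcrum below 0.1 N); the robot touches nothing.
It also fails if it takes over 72 s, if anything falls off the work surface, if the arm or the gripper's body presses on something with over 40 N, if the wrist force passes 120 N, or if a joint passes its speed limit or range.

## Robot

A 6-joint arm with a two-finger parallel gripper is mounted at the origin on the work surface. World frame = base frame: x ahead of the robot, y to its left, z up, the work surface at z = 0. Lengths are in m, angles in rad, forces in N, time in s.
With the tool pointing down it reaches from about 0.375 to 0.975 m from the base axis. Payload 3.8 kg.
Tool frame: the origin (TCP) lies between the finger pads; the fingertips stand 17 mm ahead of it and the grasp point (between the pads) lies 2 mm behind it; y points along the fingers, z is the direction in which the jaws open and shut, and the axes are right-handed (so a half turn about y gives the same grasp; the last joint's range is limited). The gripper opens to 85 mm and grips with 20 to 120 N. Pads are 22 mm wide; open, the fingers measure 114 mm over their backs; the gripper's body (76 mm by 85 mm) begins 54 mm behind the grasp point. The pads swing forward as they close: fully open they stand 13 mm farther back than shut.
Start: joints at [1.163, 0.264, 1.604, -0, 1.274, -0.037], TCP at [0.245, 0.629, 0.248] pointing down, gripper open.
Joint ranges: [-2.63, 2.63], [-0.94, 2.18], [0.31, 2.57], [-1.31, 4.45], [0, 2.66], [-2.55, 2.55]. Speed limits (rad/s): [2.57, 2.57, 3.14, 3.14, 3.14, 3.14].

## Interface

Orientations are given as a rotation vector (axis times angle).
In Python, from workcell import bot, eyes, nets gives the robot as it stands. The module is installed in compiled form; this text tells all that it offers.
- The arm moves only by the tool jog_arm, never from a script. Its arguments are lists of equal length, an entry for each row: "turn": the turn, a rotation vector about the tool's x, y, z in rad, a list of three; "slide": the shift along the tool's x, y, z in mm, a list of three; "grip": the opening in per cent of the stroke, from 0 (shut) to 100 (fully open). A call has 1 to 5 rows; each row shifts and turns the commanded pose from where the row before left it, along the tool's axes as they then stand; what a row does not reach is not made up. A row lasts 1/10 s, in which the tool goes at most 50 mm and 8.59 degrees, less where a joint would pass 70% of its speed; a pose out of reach is approached as far as the arm can. A call with a gripper value outside its range is refused whole. The fingers move at their own pace and stop on an object; "newtons" is the grip in N (left out, the last holds). Time passes only in rows, so rows that do not move let the fingers close. It gives the time, the measured TCP pose, the force and the opening at its end, in the units of the state.
- bot.read_state(): the state, without advancing time (a new reading comes with each control period).
- eyes.read_camera(name): name is "scene" or "top"; returns a dict with "img" (384x512x3 uint8, red, green, blue), "depth" (384x512 float32, m along the optical axis (not along the pixel's ray), 0 where there is no reading), "intrinsics" (3x3 intrinsics, pixels), "distortion" ([k1, k2, p1, p2, k3] as OpenCV has them; the pictures are not rectified), "position" and "rotation" of the camera in the world. Camera axes: x right, y down, z forward; pixel columns grow to the right and rows downward; lengths in m; the calibration is good to about 2 mm. A picture is of the moment at which its call begins.
- bot.finish_job(): hands the job in, once; it reports no verdict.
Trained networks look in a picture, given as the dict that the camera call returned (one of the last four; its "shot" number tells which), for a name from the list of things; names that differ only in an ending like _2 or _b are one class to them, and where a whole thing is asked for, a point or a joint stands for the part that bears it (a point fixed in the world has none). Each returns a list of dicts, best first, with "conf" (0 to 1); they miss things now and then, are a little off and sometimes report something else, mostly with a low value. They report only what shows in the picture. A call takes as long as a camera call. They do not tell look-alikes from the thing itself.
- nets.search_frame(thing, picture): "xyz" ([x, y, z] in m, in the coordinates of the camera as it stood for that picture, good to about 4 mm: the middle of the surface that is visible of it).
The state is a dict: "time": time; "q": joint angles; "joint_vel": joint speeds; "joint_torque": joint torques, N m; "tool_pos": TCP position; "tcp_rot": TCP orientation; "wrist_force": force on the tool from outside, world axes, zero at the start; "torque": the same for the moment, N m; "width": opening from 0.0 (shut) to 1.0 (fully open).
Only numpy, scipy, OpenCV 4.12 (cv2) and the standard library are available. Lean on these libraries where they do the work, as an engineer would, in place of code of your own. Each camera call takes 0.05 s, during which the arm holds its last target.

## Working session

There is one attempt and no reset: what is moved stays moved. The work goes in short steps, Python scripts to look and compute and a tool call to move; the robot and the scene stay as the last step left them, time stands still between calls to the robot, and variables do not carry over. Pictures are saved under pics/ and viewed, and the job is handed in when it is done.

Besides the shell and the picture viewer there is one more tool, called after "Request:" by a JSON object that holds its "api" and its "payload", one argument or row to a line. jog_arm: Moves the arm, as the interface text tells. Its arguments: {"type":"object","properties":{"turn":{"type":"array"},"slide":{"type":"array"},"grip":{"type":"array"},"newtons":{"type":"number"}},"required":["turn","slide","grip"]}

```bash
mkdir -p pics; ls; python3 - <<'E'
from workcell import bot, eyes, nets
import cv2, numpy as np
s=bot.read_state()
print({k:np.round(v,3).tolist() for k,v in s.items()})
for n in ["scene","top"]:
    c=eyes.read_camera(n)
    np.savez(f"{n}0.npz",**{k:v for k,v in c.items()})
    cv2.imwrite(f"pics/{n}0.png",cv2.resize(c["img"][:,:,::-1],(800,600)))
    print(n,c["position"],c["rotation"],c["intrinsics"],c["distortion"])
    for t in ["bar","shim","fulcrum","fixture","plate_edge"]:
        try:
            for d in nets.search_frame(t,c)[:4]:
                p=np.array(c["rotation"])@np.array(d["xyz"])+c["position"]
                print(t,round(d["conf"],2),p.round(3))
        except Exception as e: print(t,e)
E
```

```text
pics
{'time': 0.0, 'q': [1.163, 0.265, 1.605, 0.0, 1.274, -0.037], 'joint_vel': [0.0, 0.001, 0.0, -0.001, -0.0, -0.001], 'joint_torque': [0.002, -51.513, -36.731, 0.0, 0.013, 0.0], 'tool_pos': [0.244, 0.629, 0.247], 'tcp_rot': [-1.553, 0.291, -0.291], 'wrist_force': [-0.025, -0.367, 0.287], 'torque': [0.036, 0.023, -0.037], 'width': 0.997}
scene [1.01531635 0.48815442 0.74917367] [-0.99528907 -2.44576233  1.05511988] [[433.2452       0.         251.16479162]
 [  0.         433.2452     193.55201971]
 [  0.           0.           1.        ]] [-0.09018556  0.          0.          0.          0.        ]
bar 0.95 [1.115 0.588 0.849]
shim 0.83 [2.761 2.234 2.495]
shim 0.77 [2.786 2.258 2.519]
shim 0.55 [2.652 2.125 2.386]
fulcrum 0.77 [1.648 1.121 1.382]
fixture 0.67 [1.531 1.004 1.265]
plate_edge 0.79 [1.604 1.077 1.338]
top [ 0.27464975 -0.00314789  1.29787636] [-2.15462664  2.07061212 -0.21635147] [[477.95119452   0.         266.75622945]
 [  0.         477.95119452 191.77407965]
 [  0.           0.           1.        ]] [-0.17444254  0.          0.          0.          0.        ]
bar 0.96 [0.702 0.424 1.725]
shim 0.78 [-0.934 -1.211  0.09 ]
shim 0.69 [-0.146 -0.424  0.877]
shim 0.68 [-0.56  -0.837  0.464]
shim 0.62 [-0.438 -0.716  0.585]
fulcrum 0.48 [ 0.003 -0.274  1.027]
fixture 0.97 [-0.326 -0.604  0.697]
plate_edge 0.96 [-0.405 -0.683  0.618]
```

```bash
cat > h.py <<'E'
import numpy as np, cv2
from scipy.spatial.transform import Rotation as R
def w(c,p): return R.from_rotvec(c["rotation"]).apply(p)+c["position"]
def cloud(c):
    h,wd=c["depth"].shape
    u,v=np.meshgrid(np.arange(wd),np.arange(h))
    pts=np.stack([u,v],-1).reshape(-1,1,2).astype(float)
    n=cv2.undistortPoints(pts,np.array(c["intrinsics"]),np.array(c["distortion"])).reshape(-1,2)
    d=c["depth"].reshape(-1,1)
    P=w(c,np.hstack([n*d,d])).reshape(h,wd,3); P[c["depth"]==0]=np.nan
    return P
def proj(c,X):
    r=R.from_rotvec(c["rotation"]); p=r.inv().apply(np.atleast_2d(X)-c["position"])
    return cv2.projectPoints(p.reshape(-1,1,3),np.zeros(3),np.zeros(3),np.array(c["intrinsics"]),np.array(c["distortion"]))[0].reshape(-1,2)
E
python3 - <<'E'
from workcell import bot, eyes, nets
from h import *
for n in ["scene","top"]:
    c=eyes.read_camera(n)
    for t in ["bar","shim","fulcrum","fixture","plate_edge"]:
        for d in nets.search_frame(t,c)[:5]:
            p=w(c,d["xyz"]); print(n,t,round(d["conf"],2),p.round(3),proj(c,p).round())
E
```

```text
scene bar 0.61 [0.542 0.32  0.008] [[365. 311.]]
scene shim 0.74 [ 0.518 -0.231  0.027] [[195. 168.]]
scene shim 0.71 [ 0.482 -0.33   0.024] [[183. 146.]]
scene shim 0.71 [ 0.643 -0.343  0.027] [[131. 170.]]
scene fixture 0.94 [0.792 0.084 0.094] [[184. 289.]]
scene plate_edge 0.84 [0.787 0.068 0.112] [[179. 276.]]
top bar 0.9 [0.515 0.318 0.004] [[153. 197.]]
top shim 0.7 [ 0.635 -0.348  0.032] [[394. 163.]]
top shim 0.64 [ 0.334 -0.28   0.035] [[371. 271.]]
top shim 0.6 [ 0.508 -0.238  0.036] [[356. 206.]]
top fulcrum 0.5 [0.613 0.087 0.071] [[236. 160.]]
top fixture 0.58 [0.711 0.03  0.094] [[259. 123.]]
```

View pics/scene0.png

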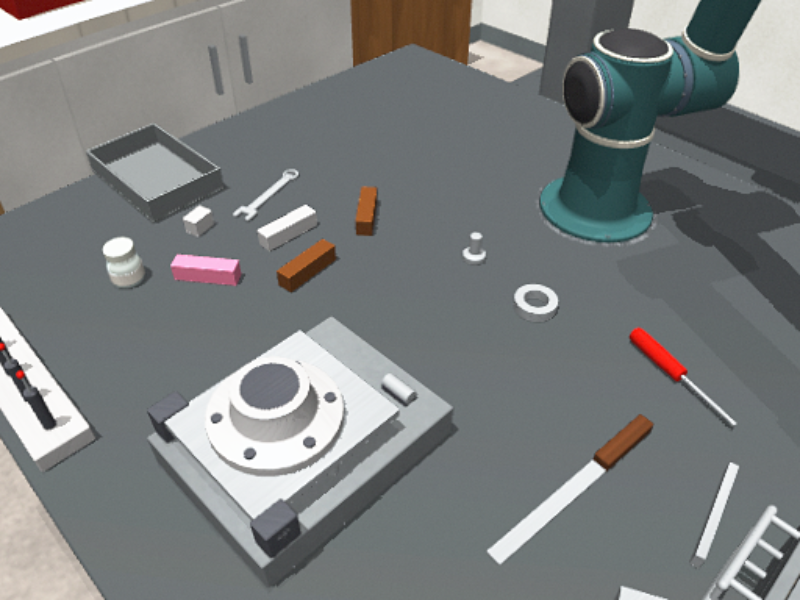

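View pics/top0.png

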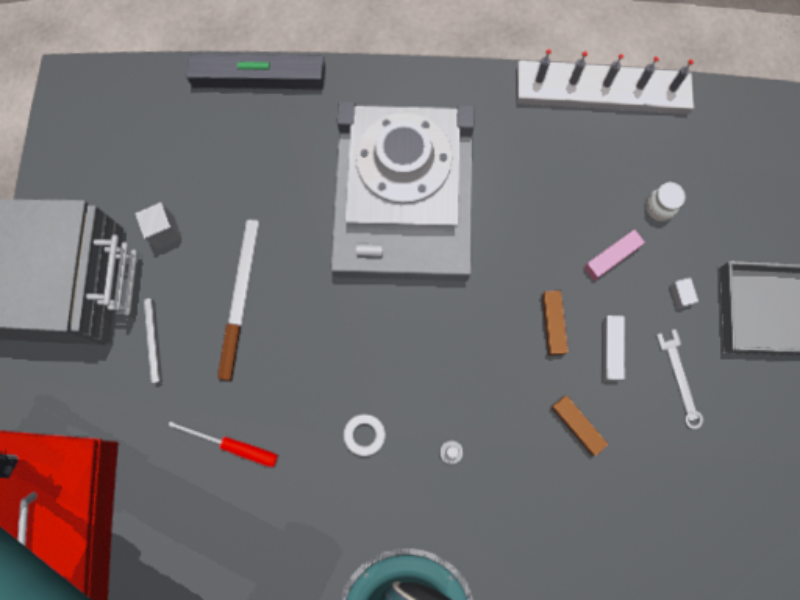

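The scene view shows the fixture with the fulcrum at (398,388), the bar with its brown grip at (625,440) and tip at (498,552), and the shim, a light block, at (288,227). The top view (800×600) shows the bar from (228,375) to (251,222), the shim at (615,347) with brown and pink look-alikes beside it, and the fulcrum at (369,251). Next I'll measure the poses.

```bash
cat > meas.py <<'E'
from h import *
import sys
def load(n): 
    d=np.load(n); return {k:d[k] for k in d.files}
def rect(P,m):
    q=P[m][:,:2]; r=cv2.minAreaRect((q*1000).astype(np.float32)); return r
if __name__=="__main__":
  for n in ["top","scene"]:
    c=load(n+"0.npz"); P=cloud(c)
    c2=c["img"].astype(int)
    def region(x0,x1,y0,y1,z0,z1):
        return (P[...,0]>x0)&(P[...,0]<x1)&(P[...,1]>y0)&(P[...,1]<y1)&(P[...,2]>z0)&(P[...,2]<z1)
    tb=region(.3,.6,-.1,.2,-.02,.02); print(n,"table z",np.nanmedian(P[tb][:,2]))
    m=region(.38,.60,-.40,-.26,.026,.05); print("shim top",m.sum(),rect(P,m),P[m].mean(0).round(4), np.median(P[m][:,2]))
    m=region(.35,.70,.25,.37,.003,.05); print("bar",m.sum(),rect(P,m),P[m].mean(0).round(4))
    g=m&(P[...,2]>.014); print("grip",g.sum(),rect(P,g),np.median(P[g][:,2]))
    b=m&(P[...,2]<.012); print("blade",b.sum(),rect(P,b),np.median(P[b][:,2]))
    m=region(.5,.72,-.1,.2,.045,.062); print("ledge",m.sum(),rect(P,m),np.median(P[m][:,2]))
    m=region(.55,.66,.0,.15,.066,.08); print("fulcrum",m.sum(),rect(P,m),P[m].mean(0).round(4),P[m][:,2].max())
    m=region(.6,.95,-.15,.2,.088,.102); print("plate",m.sum(),rect(P,m),np.median(P[m][:,2]))
E
python3 meas.py
```

```text
top table z 0.0003231532036445106
shim top 431 ((507.5185852050781, -339.36773681640625), (189.48800659179688, 38.32343292236328), 6.322749614715576) [ 0.4706 -0.3418  0.032 ] 0.03197237843205558
bar 1389 ((524.5956420898438, 309.71343994140625), (119.4386978149414, 349.2917785644531), 89.7936019897461) [0.5178 0.3149 0.0088]
grip 316 ((435.7188720703125, 329.1419372558594), (26.028297424316406, 100.17691802978516), 85.60749816894531) 0.019661588951181086
blade 1045 ((524.5956420898438, 309.71343994140625), (119.4386978149414, 349.2917785644531), 89.7936019897461) 0.0048357005782684315
ledge 2881 ((649.0550537109375, 35.492431640625), (240.5078125, 141.12364196777344), 89.94400787353516) 0.055257317218944335
fulcrum 125 ((631.2174682617188, 88.62955474853516), (52.50845718383789, 43.03018569946289), 0.2303166538476944) [0.6146 0.0881 0.073 ] 0.07968300697643338
plate 2706 ((765.8048095703125, 35.748390197753906), (222.6623992919922, 240.0401153564453), 0.42719677090644836) 0.09627516246741497
scene table z -7.467586228238066e-05
shim top 324 ((509.28057861328125, -337.5316162109375),
[... 232 characters left out ...]
31 0.0097]
grip 481 ((439.34515380859375, 331.9117431640625), (24.54795265197754, 102.03750610351562), 85.75426483154297) 0.019376604474702908
blade 1223 ((525.7606201171875, 309.11151123046875), (345.17352294921875, 117.31752014160156), 0.37473776936531067) 0.005908466648714694
ledge 2738 ((650.9426879882812, 37.295166015625), (242.06207275390625, 137.18051147460938), 89.82056427001953) 0.05473304842351856
fulcrum 191 ((619.6819458007812, 90.84400177001953), (44.23871612548828, 20.377866744995117), 89.45378875732422) [0.6205 0.0921 0.0723] 0.07671556204452268
plate 5107 ((769.1807861328125, 37.837303161621094), (223.5973358154297, 241.74066162109375), 0.6407688856124878) 0.09606610175814301
```

```bash
cat > m2.py <<'E'
from meas import *
def comps(c,P,m,seed):
    n,l=cv2.connectedComponents(m.astype(np.uint8),connectivity=8)
    best=None
    for i in range(1,n):
        k=l==i
        if k.sum()<30: continue
        d=np.linalg.norm(P[k][:,:2].mean(0)-seed)
        if best is None or d<best[0]: best=(d,k)
    return best[1]
if __name__=="__main__":
  for n in ["top","scene"]:
    c=load(n+"0.npz"); P=cloud(c); z=P[...,2]; I=c["img"].astype(int)
    white=(I.min(-1)>140)
    k=comps(c,P,(z>.027)&(z<.04),np.array([.475,-.335])); print(n,"shim",k.sum(),rect(P,k))
    k=comps(c,P,(z>.014)&(z<.025),np.array([.437,.33])); print("grip",k.sum(),rect(P,k))
    k=comps(c,P,(z>.002)&(z<.012)&white,np.array([.58,.31])); print("blade",k.sum(),rect(P,k))
    k=comps(c,P,(z>.090)&(z<.100),np.array([.73,.036])); print("plate",k.sum(),rect(P,k), P[k][:,0].min())
    for y0 in np.arange(-.05,.13,.03):
        s=k&(abs(P[...,1]-y0)<.012); print("  edge",y0.round(2),np.percentile(P[s][:,0],2).round(4),end='')
    k=(z>.045)&(z<.06)&(P[...,0]<.7); 
    for y0 in np.arange(-.06,.13,.03):
        s=k&(abs(P[...,1]-y0)<.012)&(abs(P[...,0]-.6)<.1); print("  base",y0.round(2),P[s][:,0].min().round(4),end='')
    s=k&(abs(P[...,0]-.6)<.01); print(" base y",np.percentile(P[s][:,1],[1,99]),P[s][:,1].min(),P[s][:,1].max())
    k=comps(c,P,(z>.063)&(z<.079)&(P[...,0]<.645),np.array([.618,.09])); print("fulc",k.sum(),rect(P,k))
E
python3 m2.py; python3 - <<'E'
from h import *
print(R.from_rotvec([-1.553,.291,-.291]).as_matrix().round(3))
E
```

```text
top shim 409 ((468.55816650390625, -342.443603515625), (110.96585083007812, 29.691923141479492), 0.4662901759147644)
grip 310 ((435.7188720703125, 329.1419372558594), (26.028297424316406, 100.17691802978516), 85.60749816894531)
blade 482 ((584.9257202148438, 318.1949157714844), (24.131410598754883, 194.65087890625), 85.15906524658203)
plate 2428 ((766.4024047851562, 34.605934143066406), (222.32757568359375, 238.4317169189453), 0.6853187680244446) 0.6541347629097278
  edge -0.05 0.6591  edge -0.02 0.6572  edge 0.01 0.6566  edge 0.04 0.6571  edge 0.07 0.6568  edge 0.1 0.6565  base -0.06 0.5819  base -0.03 0.5814  base 0.0 0.5813  base 0.03 0.581  base 0.06 0.5805  base 0.09 0.5799  base 0.12 0.5786 base y [-0.55137155  0.15397848] -0.5548776354713703 0.5439337369506004
fulc 132 ((614.396728515625, 88.42137145996094), (21.551292419433594, 42.96921920776367), 1.399537444114685)
scene shim 309 ((473.0513610839844, -340.5440979003906), (34.8956413269043, 110.13462829589844), 89.23551940917969)
grip 481 ((439.34515380859375, 331.9117431640625), (24.54795265197754, 102.03750610351562), 85.75426483154297)
blade 1052 ((585.7734375, 319.2523193359375), (23.019201278686523, 195.88677978515625), 85.21488952636719)
plate 4628 ((769.1737060546875, 37.789772033691406), (223.49868774414062, 241.73216247558594), 0.6709906458854675) 0.6565087316564707
  edge -0.05 0.6628  edge -0.02 0.661  edge 0.01 0.6602  edge 0.04 0.6598  edge 0.07 0.6596  edge 0.1 0.6611  base -0.06 0.5852  base -0.03 0.5847  base 0.0 0.5849  base 0.03 0.584  base 0.06 0.583  base 0.09 0.5827  base 0.12 0.5826 base y [-1.15066076  0.15633194] -1.1552924426132982 0.15722326153535854
fulc 217 ((620.0426025390625, 90.98365783691406), (20.83405113220215, 45.12666702270508), 2.8548359870910645)
[[ 0.932 -0.     0.362]
 [-0.362 -0.002  0.932]
 [ 0.    -1.    -0.002]]
```

```bash
cat > plan.py <<'E'
# usage: plan.py x y z yaw pitch [step_mm] ; tool pose: x fwd by yaw(deg), pitch(deg)=tip down about tool z
import sys
from h import *
from workcell import bot
def Rt(yaw,pitch):
    B=np.array([[1,0,0],[0,0,1],[0,-1,0]],float) # cols: x fwd, y down, z left
    return R.from_euler('z',yaw,degrees=True)*R.from_matrix(B)*R.from_euler('z',pitch,degrees=True)
if __name__=="__main__":
    a=[float(v) for v in sys.argv[1:]]; step=a[5] if len(a)>5 else 45
    s=bot.read_state(); p=np.array(s["tool_pos"]); r=R.from_rotvec(s["tcp_rot"])
    t=np.array(a[:3]); rt=Rt(a[3],a[4])
    rv=(r.inv()*rt).as_rotvec(); d=(t-p)*1000
    n=int(max(np.ceil(np.linalg.norm(d)/step),np.ceil(np.degrees(np.linalg.norm(rv))/8.3),1))
    print("t",s["time"],"pos",p.round(4),"w",round(float(s["width"]),3),"F",np.round(s["wrist_force"],1),"n",n)
    T=[];S=[]
    for i in range(n):
        ri=r*R.from_rotvec(rv*i/n)
        S.append(ri.inv().apply(d/n).round(1).tolist()); T.append((rv/n).round(4).tolist())
    print(T);print(S)
E
python3 plan.py 0.4375 0.3305 0.12 -4.7 0
```

```text
t 1.2 pos [0.2446 0.6291 0.2483] w 0.998 F [-0.5  0.  -0.1] n 9
[[0.0, -0.0321, -0.0], [0.0, -0.0321, -0.0], [0.0, -0.0321, -0.0], [0.0, -0.0321, -0.0], [0.0, -0.0321, -0.0], [0.0, -0.0321, -0.0], [0.0, -0.0321, -0.0], [0.0, -0.0321, -0.0], [0.0, -0.0321, -0.0]]
[[32.0, 14.3, -23.2], [31.2, 14.3, -24.2], [30.4, 14.3, -25.2], [29.6, 14.3, -26.1], [28.8, 14.3, -27.1], [27.9, 14.3, -28.0], [27.0, 14.3, -28.8], [26.0, 14.3, -29.7], [25.1, 14.3, -30.5]]
```

Request:
{"api": "jog_arm", "payload": {
  "turn": [
    [0,-0.0321,0],
    [0,-0.0321,0],
    [0,-0.0321,0],
    [0,-0.0321,0],
    [0,-0.0321,0]
  ],
  "slide": [
    [32,14,-23],
    [31,14,-24],
    [30.5,14,-25],
    [29.5,14,-26],
    [29,14,-27]
  ],
  "grip": [100,90,80,75,70],
  "newtons": 110
}}

```text
time: 1.7
tool_pos: [0.3525, 0.4627, 0.1779]
tcp_rot: [-1.564, 0.163, -0.164]
wrist_force: [0.8, 0.6, -0.6]
width: 0.699
```

Request:
{"api": "jog_arm", "payload": {
  "turn": [
    [0,-0.0321,0],
    [0,-0.0321,0],
    [0,-0.0321,0],
    [0,-0.0321,0],
    [0,0,0]
  ],
  "slide": [
    [28,14,-28],
    [27,14,-29],
    [26,14,-30],
    [25,14,-30.5],
    [0,0,0]
  ],
  "grip": [60,60,60,60,60]
}}

```text
time: 2.2
tool_pos: [0.4382, 0.3263, 0.1201]
tcp_rot: [-1.573, 0.069, -0.065]
wrist_force: [-1.0, -0.3, 0.1]
width: 0.601
```

```bash
python3 plan.py 0.4375 0.3305 0.02 -4.7 0
```

```text
t 2.2 pos [0.4382 0.3263 0.1201] w 0.601 F [-1.  -0.3  0.1] n 3
[[0.0013, -0.0012, -0.0008], [0.0013, -0.0012, -0.0008], [0.0013, -0.0012, -0.0008]]
[[-0.3, 33.4, 1.5], [-0.3, 33.4, 1.5], [-0.3, 33.4, 1.4]]
```

Request:
{"api": "jog_arm", "payload": {
  "turn": [
    [0,-0.0036,0],
    [0,0,0],
    [0,0,0],
    [0,0,0]
  ],
  "slide": [
    [-1,40,4],
    [0,40,0],
    [0,20,0],
    [0,0,0]
  ],
  "grip": [60,60,60,60]
}}

```text
time: 2.6
tool_pos: [0.434, 0.3335, 0.019]
tcp_rot: [-1.574, 0.066, -0.057]
wrist_force: [-0.5, -0.1, -0.4]
width: 0.598
```

Request:
{"api": "jog_arm", "payload": {
  "turn": [
    [0,0,0],
    [0,0,0],
    [0,0,0],
    [0,0,0],
    [0,0,0]
  ],
  "slide": [
    [0,0,0],
    [0,0,0],
    [0,0,0],
    [0,0,0],
    [0,0,0]
  ],
  "grip": [0,0,0,0,0],
  "newtons": 110
}}

```text
time: 3.1
tool_pos: [0.4383, 0.3361, 0.0246]
tcp_rot: [-1.567, 0.059, -0.064]
wrist_force: [-1.7, -1.1, 5.9]
width: 0.249
```

```bash
cat > snap.py <<'E'
import sys
from h import *
from workcell import bot,eyes
tag=sys.argv[1]
for n in sys.argv[2:]:
    c=eyes.read_camera(n); np.savez(f"{n}_{tag}.npz",**c); cv2.imwrite(f"pics/{n}_{tag}.png",cv2.resize(c["img"][:,:,::-1],(800,600)))
s=bot.read_state(); print({k:np.round(s[k],4).tolist() for k in ["time","tool_pos","tcp_rot","wrist_force","torque","width"]})
E
python3 snap.py g1 scene; python3 snap.py g1b
```

```text
{'time': 3.15, 'tool_pos': [0.4383, 0.336, 0.0246], 'tcp_rot': [-1.5675, 0.0593, -0.0637], 'wrist_force': [-1.5681, -1.1975, 6.5338], 'torque': [-0.1464, 0.3079, -0.0625], 'width': 0.2457}
{'time': 3.15, 'tool_pos': [0.4383, 0.336, 0.0246], 'tcp_rot': [-1.5675, 0.0593, -0.0637], 'wrist_force': [-1.5681, -1.1975, 6.5338], 'torque': [-0.1464, 0.3079, -0.0625], 'width': 0.2457}
```

View pics/scene_g1.png

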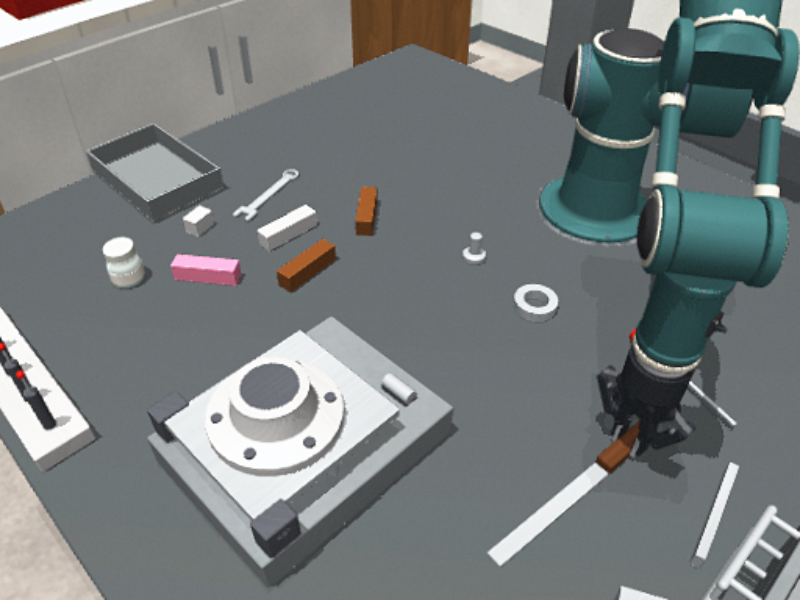

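Request:
{"api": "jog_arm", "payload": {
  "turn": [
    [0,0,0],
    [0,0,0],
    [0,0,0],
    [0,0,0],
    [0,0,0]
  ],
  "slide": [
    [0,-25,0],
    [0,-35,0],
    [0,-40,0],
    [0,0,0],
    [0,0,0]
  ],
  "grip": [0,0,0,0,0],
  "newtons": 120
}}

```text
time: 3.65
tool_pos: [0.4374, 0.3353, 0.1234]
tcp_rot: [-1.568, 0.06, -0.063]
wrist_force: [-0.2, -0.3, -3.2]
width: 0.239
```

```bash
python3 snap.py l1 scene top
```

```text
{'time': 3.75, 'tool_pos': [0.4354, 0.3339, 0.1205], 'tcp_rot': [-1.5719, 0.0638, -0.0593], 'wrist_force': [-0.0586, -0.6465, -4.75], 'torque': [-0.0125, 0.2286, -0.0441], 'width': 0.2426}
```

View pics/scene_l1.png

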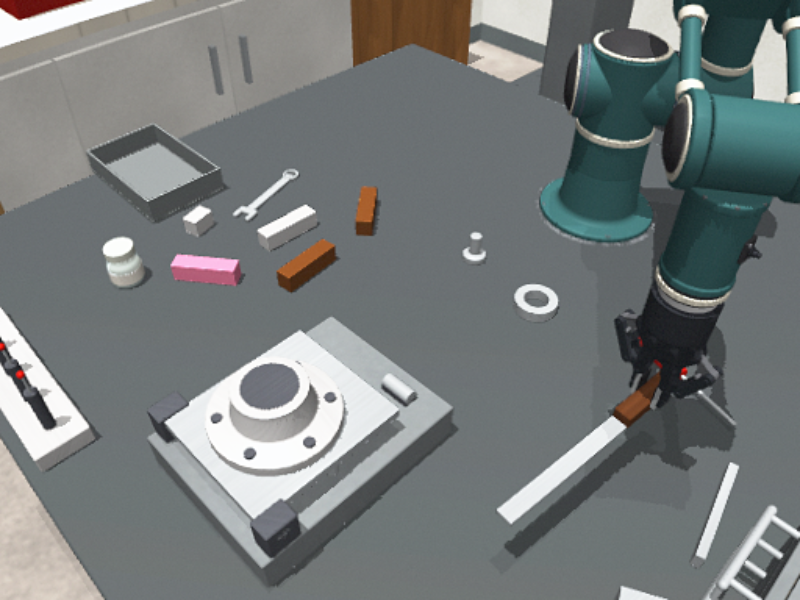

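The bar is held and raised, with the grip at (637,400) and the tip near (512,515). Next I'll measure its pose in the tool frame.

```bash
cat > barpose.py <<'E'
import sys
from meas import *
from workcell import bot
# find blade points of lifted bar: bright, within a box; express in tool frame
def barpose(c,box,p,r,verbose=True):
    P=cloud(c); I=c["img"].astype(int)
    m=(I.min(-1)>110)&((I.max(-1)-I.min(-1))<30)&(P[...,0]>box[0])&(P[...,0]<box[1])&(P[...,1]>box[2])&(P[...,1]<box[3])&(P[...,2]>box[4])&(P[...,2]<box[5])
    n,l,st,_=cv2.connectedComponentsWithStats(m.astype(np.uint8)); 
    k=l==(1+np.argmax(st[1:,4])); q=P[k]; 
    ce=q.mean(0); d=np.linalg.svd(q-ce)[2][0]; d*=np.sign(d@r.as_matrix()[:,0])
    t=(q-ce)@d; a,b=ce+d*np.percentile(t,1),ce+d*np.percentile(t,99)
    print(k.sum(),"rear",a.round(4),"tip",b.round(4),"len",round(np.linalg.norm(b-a),4))
    print(" tool frame rear",r.inv().apply(a-p).round(4),"tip",r.inv().apply(b-p).round(4), "dir",r.inv().apply(d).round(4),"pitchdown deg",np.degrees(np.arcsin(-d[2])).round(2),"yaw",np.degrees(np.arctan2(d[1],d[0])).round(2))
if __name__=="__main__":
    tag=sys.argv[1]; box=[float(v) for v in sys.argv[2:8]]
    s=bot.read_state(); p=np.array(s["tool_pos"]); r=R.from_rotvec(s["tcp_rot"])
    for n in ["scene","top"]:
        try: print(n); barpose(load(f"{n}_{tag}.npz"),box,p,r)
        except Exception as e: print(e)
E
python3 barpose.py l1 .45 .72 .25 .38 .05 .2
```

```text
scene
1242 rear [0.4923 0.3313 0.1043] tip [0.6825 0.3137 0.1022] len 0.191
 tool frame rear [0.0569 0.016  0.0019] tip [ 0.2479  0.0176 -0.0007] dir [ 0.9999  0.0085 -0.0138] pitchdown deg 0.64 yaw -5.28
top
608 rear [0.4874 0.3279 0.1028] tip [0.677  0.3088 0.0998] len 0.1906
 tool frame rear [ 0.0523  0.0175 -0.0018] tip [ 0.2429  0.02   -0.0061] dir [ 0.9997  0.0128 -0.0224] pitchdown deg 0.89 yaw -5.77
```

```bash
cat > lever.py <<'E'
# lever.py phi(deg bar tip-down) c(mm over fulcrum) L(mm tip beyond tangent) dz(mm extra)  step
import sys,subprocess
from h import *
from plan import Rt
phi,c,L,dz=[float(v) for v in sys.argv[1:5]]; step=sys.argv[5] if len(sys.argv)>5 else "40"
DP=0.7; TX,TY,TZ=.247,.0248,-.0035
f=np.radians(phi); u=np.array([np.cos(f),-np.sin(f)]); n=np.array([np.sin(f),np.cos(f)])
tip=np.array([0,.065])+(.010+c/1000)*n+L/1000*u   # rel fulcrum centre x
yaw=1.8; rt=Rt(yaw,phi-DP)
fy=np.radians(.8); tipw=np.array([.6175+tip[0]*np.cos(fy),.0900+tip[0]*np.sin(fy),tip[1]+dz/1000])
tcp=tipw-rt.apply([TX,TY,TZ])
print("tip",tipw.round(4),"TCP",tcp.round(4))
print(subprocess.run(["python3","plan.py",*map(str,tcp),str(yaw),str(phi-DP),step],capture_output=True,text=True).stdout)
E
python3 lever.py 8 3 30 60
```

```text
tip [0.649  0.0904 0.1337] TCP [0.4072 0.0863 0.1897]
t 3.75 pos [0.4354 0.3339 0.1205] w 0.243 F [-0.1 -0.6 -4.7] n 7
[[-0.0007, -0.0157, 0.0178], [-0.0007, -0.0157, 0.0178], [-0.0007, -0.0157, 0.0178], [-0.0007, -0.0157, 0.0178], [-0.0007, -0.0157, 0.0178], [-0.0007, -0.0157, 0.0178], [-0.0007, -0.0157, 0.0178]]
[[-1.3, -9.8, -35.6], [-2.0, -9.8, -35.6], [-2.7, -9.7, -35.5], [-3.5, -9.6, -35.5], [-4.2, -9.5, -35.4], [-4.9, -9.4, -35.4], [-5.6, -9.3, -35.3]]
```

Request:
{"api": "jog_arm", "payload": {
  "turn": [
    [0,-0.0157,0.0178],
    [0,-0.0157,0.0178],
    [0,-0.0157,0.0178],
    [0,-0.0157,0.0178],
    [0,-0.0157,0.0178]
  ],
  "slide": [
    [-1.5,-20,-35.6],
    [-2,-20,-35.6],
    [-3,-13,-35.5],
    [-3.5,-5,-35.5],
    [-4,-5,-35.5]
  ],
  "grip": [0,0,0,0,0]
}}

```text
time: 4.25
tool_pos: [0.4143, 0.1562, 0.1839]
tcp_rot: [-1.567, 0.072, 0.074]
wrist_force: [0.5, -0.7, -4.6]
width: 0.239
```

Request:
{"api": "jog_arm", "payload": {
  "turn": [
    [0,-0.0157,0.0178],
    [0,-0.0157,0.0178],
    [0,0,0]
  ],
  "slide": [
    [-5,-3,-35.4],
    [-5.5,-2,-35.3],
    [0,0,0]
  ],
  "grip": [0,0,0]
}}

```text
time: 4.55
tool_pos: [0.4048, 0.0835, 0.1892]
tcp_rot: [-1.566, 0.08, 0.123]
wrist_force: [-0.7, 1.0, -4.7]
width: 0.243
```

```bash
python3 snap.py a scene top; python3 barpose.py a .44 .72 .0 .18 .105 .25; python3 lever.py 8 3 30 0
```

```text
{'time': 4.65, 'tool_pos': [0.4054, 0.0863, 0.1895], 'tcp_rot': [-1.5634, 0.0775, 0.1232], 'wrist_force': [-0.3741, -0.1154, -3.7649], 'torque': [0.0699, 0.0533, 0.038], 'width': 0.2387}
scene
866 rear [0.457  0.0859 0.1632] tip [0.646  0.0877 0.1365] len 0.1909
 tool frame rear [ 0.0545  0.0195 -0.002 ] tip [ 0.2453  0.0219 -0.0059] dir [ 0.9997  0.0126 -0.0204] pitchdown deg 8.05 yaw 0.52
top
390 rear [0.7037 0.0022 0.1159] tip [0.7091 0.0972 0.1138] len 0.0953
 tool frame rear [ 0.3026  0.0348 -0.0932] tip [0.311  0.0364 0.0017] dir [0.0884 0.0172 0.9959] pitchdown deg 1.24 yaw 86.74
tip [0.649  0.0904 0.0737] TCP [0.4072 0.0863 0.1297]
t 4.65 pos [0.4054 0.0863 0.1895] w 0.239 F [-0.4 -0.1 -3.8] n 2
[[-0.0036, -0.0009, -0.0002], [-0.0036, -0.0009, -0.0002]]
[[4.7, 29.6, -0.2], [4.7, 29.6, -0.1]]
```

View pics/scene_a.png

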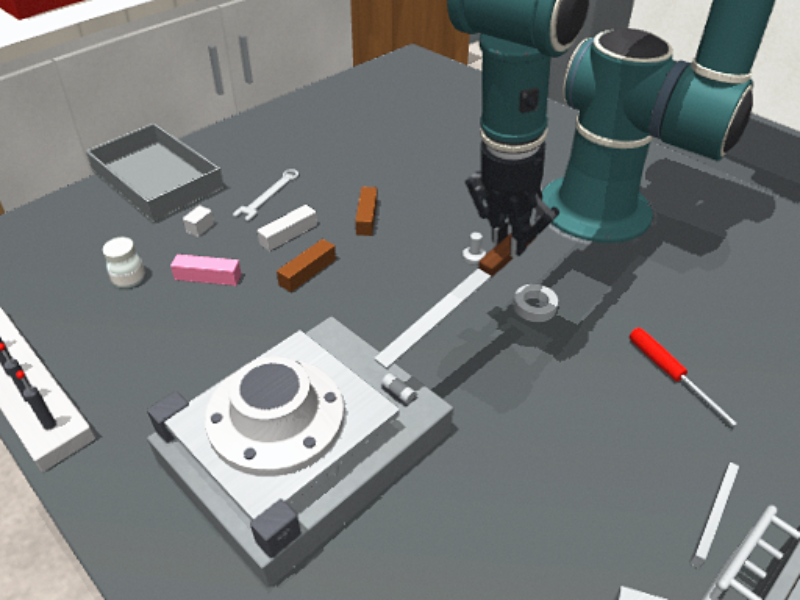

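The bar is lined up above the fulcrum: tip at (383,360), fulcrum at (398,388). Next I'll lower it in front of the edge.

Request:
{"api": "jog_arm", "payload": {
  "turn": [
    [0,0,0],
    [0,0,0],
    [0,0,0]
  ],
  "slide": [
    [4.5,28,0],
    [4.5,28,0],
    [0,0,0]
  ],
  "grip": [0,0,0]
}}

```text
time: 4.95
tool_pos: [0.4047, 0.0879, 0.1303]
tcp_rot: [-1.564, 0.079, 0.131]
wrist_force: [-1.5, -0.3, -4.1]
width: 0.24
```

```bash
python3 snap.py b scene top; python3 barpose.py b .44 .66 .05 .13 .065 .25; python3 lever.py 8 3 70 1
```

```text
{'time': 5.05, 'tool_pos': [0.4075, 0.0881, 0.1339], 'tcp_rot': [-1.5637, 0.0745, 0.1262], 'wrist_force': [0.2574, -0.7676, -3.3268], 'torque': [0.0142, 0.0947, 0.0628], 'width': 0.2408}
scene
916 rear [0.4564 0.0899 0.104 ] tip [0.6555 0.0949 0.0751] len 0.2012
 tool frame rear [ 0.0524  0.0234 -0.    ] tip [ 0.2536  0.0267 -0.0017] dir [ 0.9998  0.0162 -0.0084] pitchdown deg 8.25 yaw 1.43
top
229 rear [0.5926 0.0864 0.0819] tip [0.6457 0.0922 0.0778] len 0.0536
 tool frame rear [ 0.19    0.028  -0.0081] tip [ 0.2434  0.0252 -0.0041] dir [ 0.9959 -0.0513  0.0746] pitchdown deg 4.33 yaw 6.19
tip [0.6886 0.091  0.0691] TCP [0.4468 0.0869 0.1251]
t 5.05 pos [0.4075 0.0881 0.1339] w 0.241 F [ 0.3 -0.8 -3.3] n 2
[[-0.0032, 0.001, -0.0002], [-0.0032, 0.001, -0.0002]]
[[20.0, 1.8, -1.3], [20.0, 1.8, -1.3]]
```

```bash
python3 - <<'E'
import cv2
a=cv2.imread("pics/scene_b.png")[250:500,250:560]; cv2.imwrite("pics/scene_bz.png",cv2.resize(a,None,fx=2.4,fy=2.4))
E
```

```text
(no output)
```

View pics/scene_bz.png

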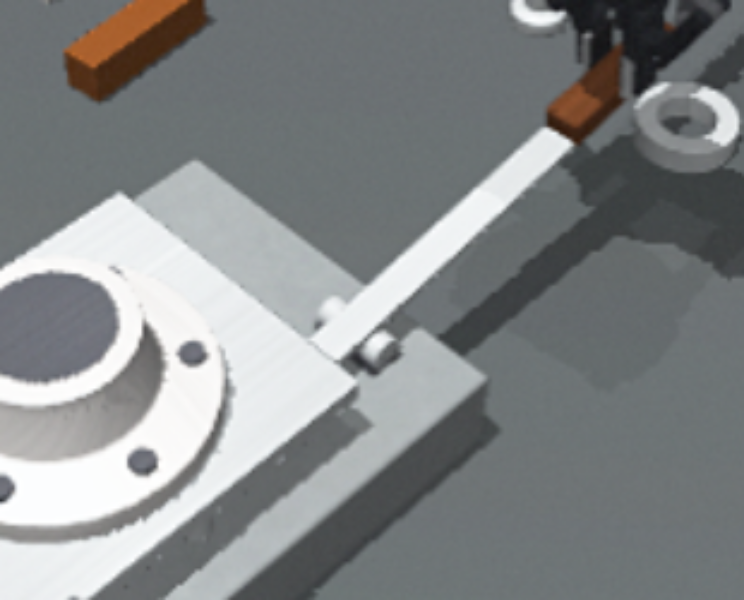

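Request:
{"api": "jog_arm", "payload": {
  "turn": [
    [0,0,0],
    [0,0,0],
    [0,0,0],
    [0,0,0]
  ],
  "slide": [
    [10,0.3,0],
    [15,0.3,0],
    [15,0.3,0],
    [0,0,0]
  ],
  "grip": [0,0,0,0]
}}

```text
time: 5.45
tool_pos: [0.4513, 0.0892, 0.1302]
tcp_rot: [-1.563, 0.07, 0.12]
wrist_force: [0.2, 0.4, -5.7]
width: 0.24
```

```bash
python3 snap.py c scene; python3 lever.py -4 0 70 2; python3 - <<'E'
import cv2
a=cv2.imread("pics/scene_c.png")[250:500,250:560]; cv2.imwrite("pics/scene_cz.png",cv2.resize(a,None,fx=2.4,fy=2.4))
E
```

```text
{'time': 5.5, 'tool_pos': [0.4499, 0.0891, 0.1299], 'tcp_rot': [-1.5634, 0.0712, 0.1211], 'wrist_force': [-0.3444, -0.1215, -4.3189], 'torque': [0.0105, 0.1793, 0.0095], 'width': 0.2425}
tip [0.6866 0.091  0.0819] TCP [0.4384 0.0867 0.0863]
t 5.5 pos [0.4499 0.0891 0.1299] w 0.243 F [-0.3 -0.1 -4.3] n 2
[[-0.0035, 0.0001, -0.1022], [-0.0035, 0.0001, -0.1022]]
[[-3.1, 22.3, -1.2], [-5.3, 21.9, -1.1]]
```

View pics/scene_cz.png

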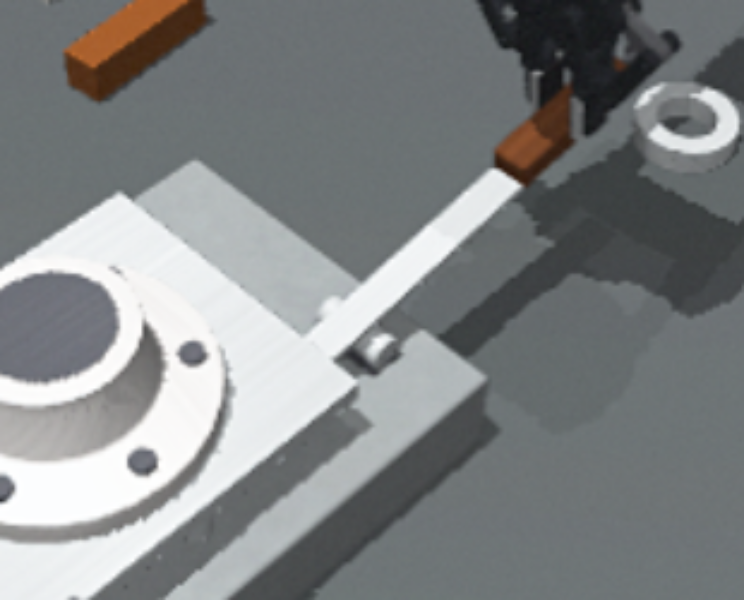

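The blade now lies over the fulcrum and under the plate edge, crossing it at (320,345). Next I'll lever.

Request:
{"api": "jog_arm", "payload": {
  "turn": [
    [0,0,-0.07],
    [0,0,-0.07],
    [0,0,-0.07],
    [0,0,0]
  ],
  "slide": [
    [-2.5,15,-0.5],
    [-3,15,-0.5],
    [-4,15,-0.5],
    [0,0,0]
  ],
  "grip": [0,0,0,0]
}}

```text
time: 5.9
tool_pos: [0.4385, 0.0876, 0.0866]
tcp_rot: [-1.56, -0.1, -0.05]
wrist_force: [3.7, 0.5, 0.6]
width: 0.241
```

```bash
python3 lever.py -10 0 71 0 20
```

```text
tip [0.6857 0.091  0.0872] TCP [0.4384 0.0867 0.0657]
t 5.9 pos [0.4385 0.0876 0.0866] w 0.241 F [3.7 0.5 0.6] n 2
[[-0.0037, -0.0002, -0.0456], [-0.0037, -0.0002, -0.0456]]
[[-1.1, 10.4, -0.5], [-1.5, 10.3, -0.5]]
```

Request:
{"api": "jog_arm", "payload": {
  "turn": [
    [0,0,-0.045],
    [0,0,-0.045],
    [0,0,-0.045],
    [0,0,0]
  ],
  "slide": [
    [-1,11,0],
    [-1.5,11,0],
    [-1.5,11,0],
    [0,0,0]
  ],
  "grip": [0,0,0,0]
}}

```text
time: 6.3
tool_pos: [0.44, 0.0882, 0.0547]
tcp_rot: [-1.551, -0.205, -0.157]
wrist_force: [-1.8, -0.2, 8.0]
width: 0.241
```

```bash
cat > edge.py <<'E'
import sys
from m2 import *
for n in sys.argv[2:]:
    c=load(f"{n}_{sys.argv[1]}.npz"); P=cloud(c); z=P[...,2]
    I=c["img"].astype(int)
    m=(P[...,0]>.662)&(P[...,0]<.685)&(P[...,1]>-.05)&(P[...,1]<.12)&(z>.085)
    m2=m&(P[...,1]<.0)
    print(n,"plate top near edge: med z",np.median(P[m][:,2]).round(4),"y<0:",np.median(P[m2][:,2]).round(4),"start .096 -> edge", (np.median(P[m][:,2])-.014).round(4))
E
python3 snap.py d scene top; python3 edge.py d scene top; python3 edge.py a scene top; python3 lever.py -16 0 71 0 20
```

```text
{'time': 6.4, 'tool_pos': [0.4399, 0.0882, 0.0549], 'tcp_rot': [-1.5517, -0.2032, -0.1552], 'wrist_force': [-3.1312, 0.1403, 8.3864], 'torque': [-0.0758, -0.2729, -0.0414], 'width': 0.2393}
scene plate top near edge: med z 0.1124 y<0: 0.1125 start .096 -> edge 0.0984
top plate top near edge: med z 0.1128 y<0: 0.1127 start .096 -> edge 0.0988
scene plate top near edge: med z 0.0959 y<0: 0.0958 start .096 -> edge 0.0819
top plate top near edge: med z 0.0965 y<0: 0.0966 start .096 -> edge 0.0825
tip [0.683  0.0909 0.0942] TCP [0.4393 0.0868 0.047 ]
t 6.4 pos [0.4399 0.0882 0.0549] w 0.239 F [-3.1  0.1  8.4] n 1
[[-0.0077, -0.0018, -0.0627]]
[[-2.5, 7.6, -1.5]]
```

View pics/scene_d.png

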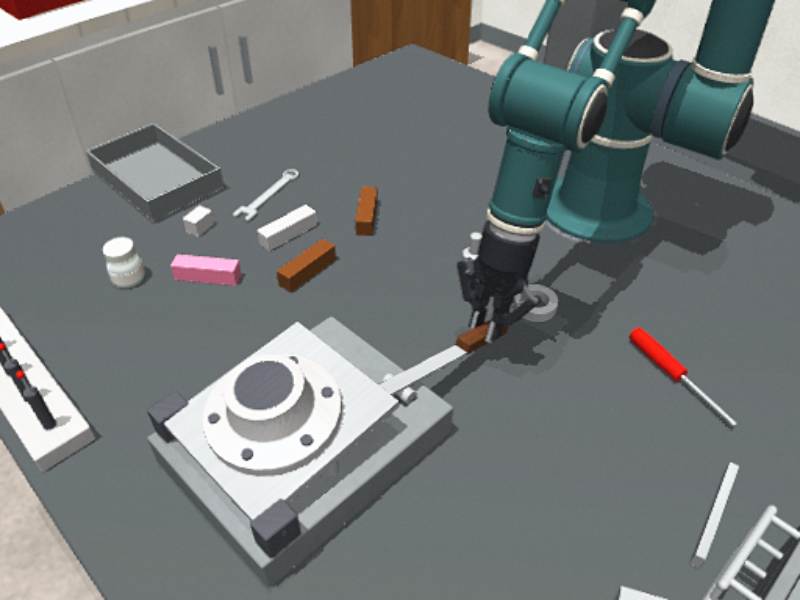

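The plate is up: both cameras put its edge at about 98.5 mm, and the blade is wedged under it at (385,385). Next I'll unload the bar and pull it out.

Request:
{"api": "jog_arm", "payload": {
  "turn": [
    [0,0,0.05],
    [0,0,0.08],
    [0,0,0.07],
    [0,0,0]
  ],
  "slide": [
    [0,-11,0],
    [2,-15,0],
    [1,-14,0],
    [0,0,0]
  ],
  "grip": [0,0,0,0]
}}

```text
time: 6.8
tool_pos: [0.4382, 0.0877, 0.0951]
tcp_rot: [-1.562, -0.047, 0.002]
wrist_force: [2.1, 0.2, -2.3]
width: 0.243
```

```bash
python3 snap.py e scene top; python3 edge.py e scene top; python3 lever.py 1 3 25 2 20
```

```text
{'time': 6.9, 'tool_pos': [0.4349, 0.0872, 0.0921], 'tcp_rot': [-1.5631, -0.0444, 0.0046], 'wrist_force': [0.769, 1.0895, -2.0595], 'torque': [-0.0249, -0.6126, 0.0816], 'width': 0.2457}
scene plate top near edge: med z 0.1125 y<0: 0.1127 start .096 -> edge 0.0985
top plate top near edge: med z 0.1128 y<0: 0.1126 start .096 -> edge 0.0988
tip [0.6427 0.0904 0.0796] TCP [0.3959 0.0861 0.1057]
t 6.9 pos [0.4349 0.0872 0.0921] w 0.246 F [ 0.8  1.1 -2.1] n 3
[[-0.0024, -0.0001, 0.0102], [-0.0024, -0.0001, 0.0102], [-0.0024, -0.0001, 0.0102]]
[[-12.9, -4.9, 0.1], [-12.9, -4.7, 0.1], [-13.0, -4.6, 0.0]]
```

```bash
python3 - <<'E'
import cv2
a=cv2.imread("pics/scene_e.png")[250:500,250:560]; cv2.imwrite("pics/scene_ez.png",cv2.resize(a,None,fx=2.4,fy=2.4))
E
```

```text
(no output)
```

View pics/scene_ez.png

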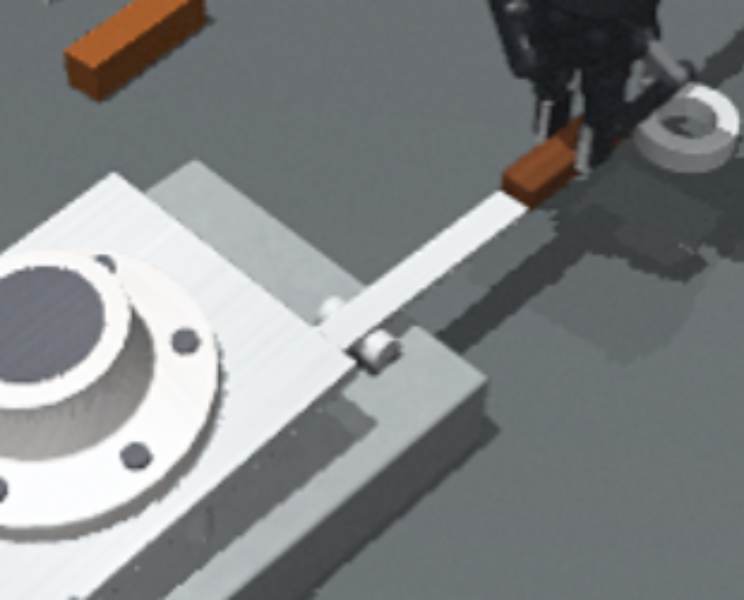

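Request:
{"api": "jog_arm", "payload": {
  "turn": [
    [0,0,0],
    [0,0,0],
    [0,0,0],
    [0,0,0],
    [0,0,0]
  ],
  "slide": [
    [0,-4,0],
    [-15,-2,0],
    [-18,-1,0],
    [-15,-1,0],
    [0,0,0]
  ],
  "grip": [0,0,0,0,0]
}}

```text
time: 7.4
tool_pos: [0.3809, 0.0851, 0.0961]
tcp_rot: [-1.564, -0.037, 0.013]
wrist_force: [-1.0, -0.0, -2.7]
width: 0.243
```

```bash
python3 snap.py f top; python3 edge.py f top; python3 plan.py .40 .09 .19 1.8 0
```

```text
{'time': 7.45, 'tool_pos': [0.3827, 0.0852, 0.0967], 'tcp_rot': [-1.5639, -0.0387, 0.0108], 'wrist_force': [0.1112, 0.3069, -3.4404], 'torque': [0.0062, 0.0922, 0.0318], 'width': 0.2375}
top plate top near edge: med z 0.1128 y<0: 0.113 start .096 -> edge 0.0988
t 7.45 pos [0.3827 0.0852 0.0967] w 0.238 F [ 0.1  0.3 -3.4] n 3
[[-0.0021, 0.0, 0.006], [-0.0021, 0.0, 0.006], [-0.0021, 0.0, 0.006]]
[[6.4, -31.0, 1.6], [6.2, -31.0, 1.5], [6.0, -31.1, 1.5]]
```

View pics/top_f.png

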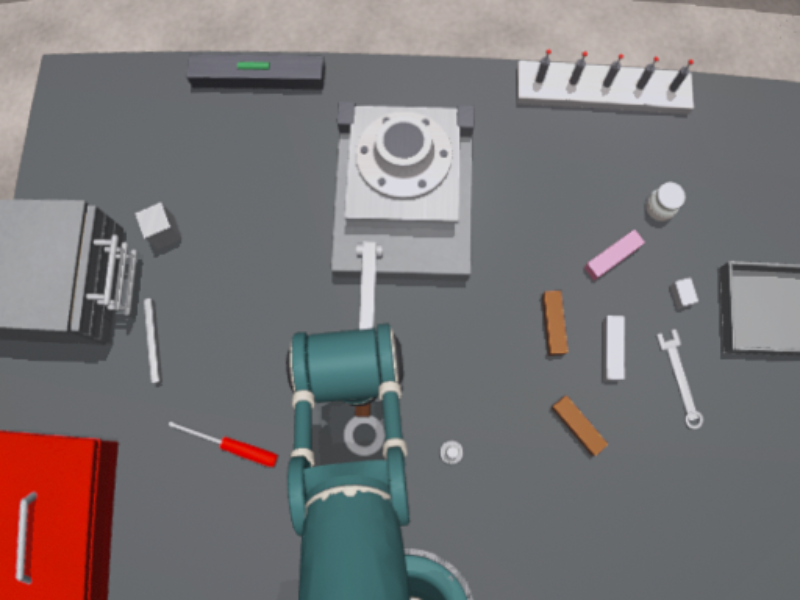

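The tip (369,245) is clear of the plate edge at about row 222. Lifting next.

Request:
{"api": "jog_arm", "payload": {
  "turn": [
    [0,0,0],
    [0,0,0],
    [0,0,0],
    [0,0,0.01]
  ],
  "slide": [
    [0,-35,0],
    [0,-35,0],
    [10,-25,20],
    [10,0,40]
  ],
  "grip": [0,0,0,0]
}}

```text
time: 7.85
tool_pos: [0.4048, 0.1453, 0.198]
tcp_rot: [-1.563, -0.037, 0.007]
wrist_force: [1.1, -0.0, -3.3]
width: 0.241
```

```bash
python3 plan.py .4375 .345 .06 -4.7 -0.7
```

```text
t 7.85 pos [0.4048 0.1453 0.198 ] w 0.241 F [ 1.1 -0.  -3.3] n 6
[[-0.0015, 0.0183, 0.0011], [-0.0015, 0.0183, 0.0011], [-0.0015, 0.0183, 0.0011], [-0.0015, 0.0183, 0.0011], [-0.0015, 0.0183, 0.0011], [-0.0015, 0.0183, 0.0011]]
[[5.9, 23.4, 33.0], [5.4, 23.3, 33.1], [4.8, 23.3, 33.2], [4.2, 23.2, 33.3], [3.6, 23.1, 33.4], [3.0, 23.1, 33.5]]
```

Request:
{"api": "jog_arm", "payload": {
  "turn": [
    [0,0.0183,0],
    [0,0.0183,0],
    [0,0.0183,0],
    [0,0.0183,0],
    [0,0.0183,0]
  ],
  "slide": [
    [6,0,40],
    [5.5,10,40],
    [5,20,40],
    [4,40,40],
    [4,35,33]
  ],
  "grip": [0,0,0,0,0]
}}

```text
time: 8.35
tool_pos: [0.4276, 0.3366, 0.094]
tcp_rot: [-1.562, 0.038, -0.056]
wrist_force: [0.7, -0.5, -3.7]
width: 0.242
```

```bash
python3 snap.py p scene; python3 barpose.py p .45 .75 .25 .40 .02 .2;python3 plan.py .4375 .34 .029 -4.7 -0.7
```

```text
{'time': 8.4, 'tool_pos': [0.4252, 0.3384, 0.086], 'tcp_rot': [-1.5645, 0.0453, -0.0503], 'wrist_force': [-1.3274, 1.7348, -9.8173], 'torque': [-0.0131, 0.4495, -0.0933], 'width': 0.2404}
scene
1162 rear [0.4823 0.3339 0.0751] tip [0.6732 0.3189 0.0752] len 0.1915
 tool frame rear [ 0.0572  0.0111 -0.0011] tip [ 0.2486  0.0115 -0.0044] dir [ 0.9998  0.002  -0.0175] pitchdown deg -0.05 yaw -4.49
top
[Errno 2] No such file or directory: 'top_p.npz'
t 8.4 pos [0.4252 0.3384 0.086 ] w 0.24 F [-1.3  1.7 -9.8] n 2
[[-0.003, 0.0106, -0.0046], [-0.003, 0.0106, -0.0046]]
[[6.0, 28.5, 1.0], [5.8, 28.6, 1.1]]
```

Request:
{"api": "jog_arm", "payload": {
  "turn": [
    [0,0,0],
    [0,0,0],
    [0,0,0],
    [0,0,0]
  ],
  "slide": [
    [0,30,0],
    [0,24,0],
    [0,5,0],
    [0,0,0]
  ],
  "grip": [0,0,0,0]
}}

```text
time: 8.8
tool_pos: [0.4267, 0.3339, 0.0345]
tcp_rot: [-1.565, 0.042, -0.053]
wrist_force: [0.1, -0.3, -3.6]
width: 0.244
```

Request:
{"api": "jog_arm", "payload": {
  "turn": [
    [0,0,0],
    [0,0,0],
    [0,0,0],
    [0,0,0]
  ],
  "slide": [
    [0,5,0],
    [0,4,0],
    [0,2,0],
    [0,0,0]
  ],
  "grip": [0,0,0,0]
}}

```text
time: 9.2
tool_pos: [0.4281, 0.3348, 0.0257]
tcp_rot: [-1.562, 0.039, -0.056]
wrist_force: [-1.1, -0.2, -3.9]
width: 0.244
```

Request:
{"api": "jog_arm", "payload": {
  "turn": [
    [0,0,0],
    [0,0,0],
    [0,0,0]
  ],
  "slide": [
    [0,1.5,0],
    [0,1.5,0],
    [0,0,0]
  ],
  "grip": [0,0,0]
}}

```text
time: 9.5
tool_pos: [0.4284, 0.3351, 0.0246]
tcp_rot: [-1.563, 0.039, -0.055]
wrist_force: [-4.6, -3.2, 12.0]
width: 0.243
```

Request:
{"api": "jog_arm", "payload": {
  "turn": [
    [0,0,0],
    [0,0,0],
    [0,0,0],
    [0,0,0]
  ],
  "slide": [
    [0,-1,0],
    [0,0,0],
    [0,0,0],
    [0,0,0]
  ],
  "grip": [40,60,60,60]
}}

```text
time: 9.9
tool_pos: [0.4282, 0.335, 0.0234]
tcp_rot: [-1.562, 0.039, -0.056]
wrist_force: [-0.6, 0.2, -0.8]
width: 0.6
```

Request:
{"api": "jog_arm", "payload": {
  "turn": [
    [0,0,0],
    [0,0,0],
    [0,0,0],
    [0,0,0]
  ],
  "slide": [
    [0,-30,0],
    [0,-45,0],
    [0,-45,0],
    [0,-45,0]
  ],
  "grip": [60,60,60,60]
}}

```text
time: 10.3
tool_pos: [0.4258, 0.3334, 0.1895]
tcp_rot: [-1.563, 0.04, -0.055]
wrist_force: [1.2, 0.8, -0.9]
width: 0.6
```

```bash
python3 snap.py q scene; python3 plan.py .44 -.341 .20 0 0; python3 - <<'E'
from m2 import *
c=load("scene_q.npz");P=cloud(c);z=P[...,2];I=c["img"].astype(int)
k=comps(c,P,(z>.027)&(z<.04),np.array([.475,-.335])); print("shim",k.sum(),rect(P,k))
k=(I.min(-1)>120)&(z<.012)&(z>.001)&(P[...,0]>.45)&(P[...,0]<.7)&(P[...,1]>.27)&(P[...,1]<.38); print("blade z",np.percentile(P[k][:,2],[2,50,98]),rect(P,k))
E
```

```text
{'time': 10.35, 'tool_pos': [0.4299, 0.3363, 0.1987], 'tcp_rot': [-1.5549, 0.0309, -0.0633], 'wrist_force': [1.6171, 1.3445, 6.0557], 'torque': [0.1301, -0.0465, -0.0428], 'width': 0.6027}
t 10.35 pos [0.4299 0.3363 0.1987] w 0.603 F [1.6 1.3 6.1] n 16
[[-0.001, -0.0038, 0.0013], [-0.001, -0.0038, 0.0013], [-0.001, -0.0038, 0.0013], [-0.001, -0.0038, 0.0013], [-0.001, -0.0038, 0.0013], [-0.001, -0.0038, 0.0013], [-0.001, -0.0038, 0.0013], [-0.001, -0.0038, 0.0013], [-0.001, -0.0038, 0.0013], [-0.001, -0.0038, 0.0013], [-0.001, -0.0038, 0.0013], [-0.001, -0.0038, 0.0013], [-0.001, -0.0038, 0.0013], [-0.001, -0.0038, 0.0013], [-0.001, -0.0038, 0.0013], [-0.001, -0.0038, 0.0013]]
[[3.2, -0.7, -42.2], [3.0, -0.7, -42.2], [2.9, -0.6, -42.2], [2.7, -0.6, -42.2], [2.5, -0.5, -42.3], [2.4, -0.5, -42.3], [2.2, -0.5, -42.3], [2.1, -0.4, -42.3], [1.9, -0.4, -42.3], [1.7, -0.4, -42.3], [1.6, -0.3, -42.3], [1.4, -0.3, -42.3], [1.3, -0.2, -42.3], [1.1, -0.2, -42.3], [0.9, -0.2, -42.3], [0.8, -0.1, -42.3]]
shim 311 ((471.90753173828125, -341.73614501953125), (111.65682983398438, 37.08306884765625), 2.046454429626465)
blade z [0.00274318 0.00601121 0.0088451 ] ((577.6898193359375, 323.742919921875), (24.034637451171875, 196.4913787841797), 85.32003784179688)
```

View pics/scene_q.png

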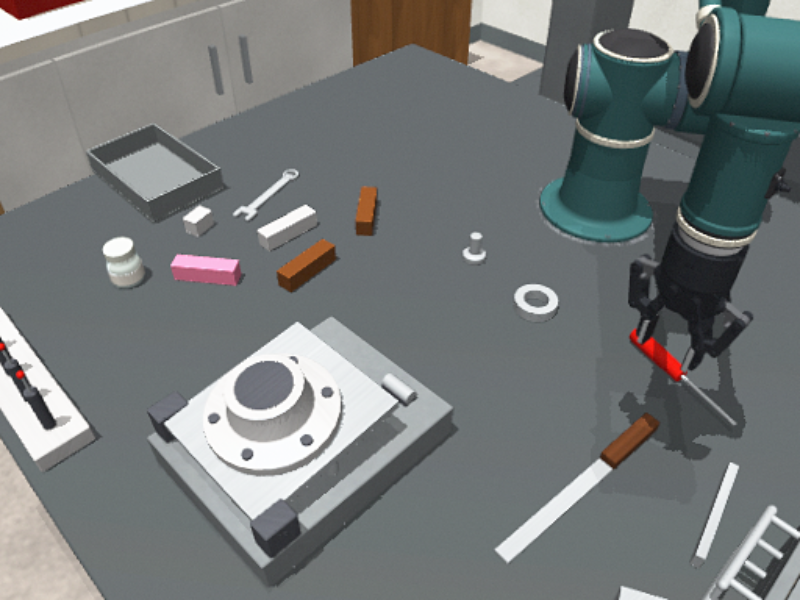

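The bar lies flat at (500,555)–(655,425), well clear of the fixture, and the plate stays up. Next, the shim.

Request:
{"api": "jog_arm", "payload": {
  "turn": [
    [0,-0.012,0],
    [0,-0.012,0],
    [0,-0.012,0],
    [0,-0.012,0],
    [0,-0.012,0]
  ],
  "slide": [
    [3,0,-43],
    [3,0,-45],
    [2,0,-45],
    [2,0,-45],
    [2,0,-45]
  ],
  "grip": [60,60,60,60,60]
}}

```text
time: 10.85
tool_pos: [0.4298, 0.1088, 0.1865]
tcp_rot: [-1.564, -0.009, -0.008]
wrist_force: [1.7, 0.3, 0.2]
width: 0.6
```

Request:
{"api": "jog_arm", "payload": {
  "turn": [
    [0,0,0],
    [0,0,0],
    [0,0,0],
    [0,0,0],
    [0,0,0]
  ],
  "slide": [
    [0,0,-45],
    [0,0,-45],
    [0,0,-45],
    [0,0,-45],
    [0,0,-45]
  ],
  "grip": [60,60,60,60,60]
}}

```text
time: 11.35
tool_pos: [0.4298, -0.1165, 0.185]
tcp_rot: [-1.564, -0.009, -0.009]
wrist_force: [0.3, 1.2, 0.3]
width: 0.601
```

Request:
{"api": "jog_arm", "payload": {
  "turn": [
    [0,0,0],
    [0,0,0],
    [0,0,0],
    [0,0,0],
    [0,0,0]
  ],
  "slide": [
    [0,0,-45],
    [0,0,-45],
    [0,0,-45],
    [0,0,-40],
    [0,0,-20]
  ],
  "grip": [60,60,60,60,60]
}}

```text
time: 11.85
tool_pos: [0.4299, -0.3131, 0.1834]
tcp_rot: [-1.565, -0.006, -0.011]
wrist_force: [-0.3, 0.9, 0.6]
width: 0.602
```

```bash
python3 plan.py .4385 -.3415 .024 0 0 45
```

```text
t 11.85 pos [ 0.4299 -0.3131  0.1834] w 0.602 F [-0.3  0.9  0.6] n 4
[[-0.0015, -0.0007, 0.0027], [-0.0015, -0.0007, 0.0027], [-0.0015, -0.0007, 0.0027], [-0.0015, -0.0007, 0.0027]]
[[1.7, 39.8, -7.3], [1.9, 39.8, -7.3], [2.0, 39.8, -7.2], [2.1, 39.9, -7.2]]
```

Request:
{"api": "jog_arm", "payload": {
  "turn": [
    [-0.006,-0.003,0.011],
    [0,0,0],
    [0,0,0],
    [0,0,0]
  ],
  "slide": [
    [4,40,-20],
    [3,40,-6],
    [0,40,0],
    [0,0,0]
  ],
  "grip": [60,60,60,60]
}}

```text
time: 12.25
tool_pos: [0.4329, -0.3319, 0.0571]
tcp_rot: [-1.561, 0.007, 0.01]
wrist_force: [-0.1, 0.0, 0.1]
width: 0.6
```

```bash
python3 plan.py .4385 -.3415 .024 0 0 45; python3 snap.py s scene
```

```text
t 12.25 pos [ 0.4329 -0.3319  0.0571] w 0.6 F [-0.1  0.   0.1] n 1
[[-0.0095, 0.0022, -0.0105]]
[[5.9, 32.9, -9.9]]
{'time': 12.3, 'tool_pos': [0.4348, -0.3332, 0.0602], 'tcp_rot': [-1.5644, 0.0033, 0.0073], 'wrist_force': [-0.1066, -0.0112, 0.6913], 'torque': [-0.0306, -0.0341, -0.0233], 'width': 0.5984}
```

View pics/scene_s.png

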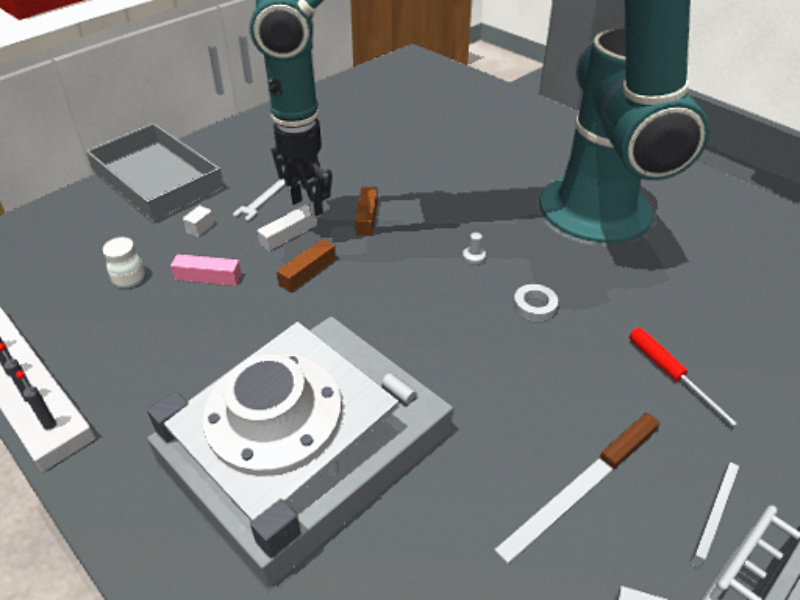

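Request:
{"api": "jog_arm", "payload": {
  "turn": [
    [-0.007,0,-0.007],
    [0,0,0],
    [0,0,0]
  ],
  "slide": [
    [4,20,-8.5],
    [0,15,0],
    [0,0,0]
  ],
  "grip": [60,60,60]
}}

```text
time: 12.6
tool_pos: [0.441, -0.3431, 0.0281]
tcp_rot: [-1.575, -0.006, -0.002]
wrist_force: [-0.4, 0.1, -0.1]
width: 0.601
```

Request:
{"api": "jog_arm", "payload": {
  "turn": [
    [0,0,0],
    [0,0,0],
    [0,0,0],
    [0,0,0]
  ],
  "slide": [
    [0,0,0],
    [0,0,0],
    [0,0,0],
    [0,0,0]
  ],
  "grip": [30,20,15,15],
  "newtons": 60
}}

```text
time: 13.0
tool_pos: [0.4424, -0.3443, 0.0301]
tcp_rot: [-1.578, -0.009, -0.004]
wrist_force: [-1.0, 1.1, 7.3]
width: 0.336
```

Request:
{"api": "jog_arm", "payload": {
  "turn": [
    [0,0,0],
    [0,0,0],
    [0,0,0],
    [0,0,0]
  ],
  "slide": [
    [0,-25,0],
    [0,-45,0],
    [0,-50,0],
    [0,0,0]
  ],
  "grip": [15,15,15,15]
}}

```text
time: 13.4
tool_pos: [0.4449, -0.3466, 0.1566]
tcp_rot: [-1.586, -0.016, -0.011]
wrist_force: [1.4, -1.0, -1.6]
width: 0.336
```

```bash
python3 snap.py t scene top; python3 - <<'E'
from m2 import *
from workcell import bot
s=bot.read_state(); p=np.array(s["tool_pos"]); r=R.from_rotvec(s["tcp_rot"])
for n in ["scene","top"]:
    c=load(n+"_t.npz");P=cloud(c);I=c["img"].astype(int)
    m=(I.min(-1)>140)&(P[...,2]>.10)&(P[...,2]<.2)&(P[...,0]>.38)&(P[...,0]<.56)&(P[...,1]<-.28)&(P[...,1]>-.40)
    Q=r.inv().apply(P[m]-p); print(n,m.sum(),"tool-frame min/max",np.percentile(Q,1,axis=0).round(4),np.percentile(Q,99,axis=0).round(4))
    t=m&(P[...,2]>np.percentile(P[m][:,2],90)-.006); print(rect(P,t)); 
    q=P[t]; A=np.c_[q[:,:2],np.ones(len(q))]; print("slope",np.linalg.lstsq(A,q[:,2],rcond=None)[0].round(3),np.median(q[:,2]))
E
python3 plan.py .5 -.2 .2 0.8 0
```

```text
{'time': 13.5, 'tool_pos': [0.4414, -0.3437, 0.15], 'tcp_rot': [-1.5787, -0.0091, -0.0047], 'wrist_force': [-0.3159, 0.3459, -3.3277], 'torque': [0.0652, 0.0999, -0.0216], 'width': 0.3388}
scene 227 tool-frame min/max [-0.0157 -0.0101 -0.0175] [0.0901 0.0208 0.0151]
((476.9396057128906, -345.32318115234375), (108.07317352294922, 33.38216018676758), 1.1311602592468262)
slope [ 0.004 -0.003  0.155] 0.15805290088447477
top 230 tool-frame min/max [ 0.0266 -0.0097 -0.0169] [ 0.084  -0.0005  0.0146]
((496.35400390625, -344.0166931152344), (32.20927810668945, 58.533775329589844), 88.433837890625)
slope [ 0.005 -0.01   0.15 ] 0.15582176712325102
t 13.5 pos [ 0.4414 -0.3437  0.15  ] w 0.339 F [-0.3  0.3 -3.3] n 4
[[0.002, -0.0028, 0.0022], [0.002, -0.0028, 0.0022], [0.002, -0.0028, 0.0022], [0.002, -0.0028, 0.0022]]
[[14.9, -12.7, 35.8], [14.9, -12.6, 35.8], [15.0, -12.6, 35.7], [15.1, -12.5, 35.7]]
```

View pics/scene_t.png

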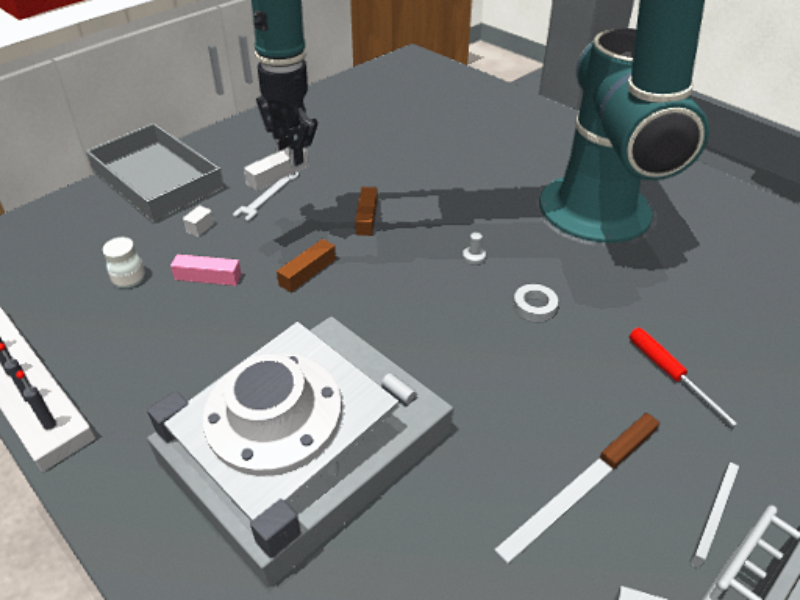

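Request:
{"api": "jog_arm", "payload": {
  "turn": [
    [0.002,-0.003,0.001],
    [0.002,-0.003,0.001],
    [0.002,-0.003,0.001],
    [0.002,-0.002,0.001],
    [0,0,0]
  ],
  "slide": [
    [12,0,40],
    [12,0,42],
    [12,0,42],
    [12,0,42],
    [12,0,42]
  ],
  "grip": [15,15,15,15,15]
}}

```text
time: 14.0
tool_pos: [0.4967, -0.1323, 0.1451]
tcp_rot: [-1.567, -0.008, 0.013]
wrist_force: [0.4, -0.3, -3.4]
width: 0.337
```

Request:
{"api": "jog_arm", "payload": {
  "turn": [
    [0,0,0],
    [0,0,0],
    [0,0,0],
    [0,0,0],
    [0,0,0]
  ],
  "slide": [
    [12,0,42],
    [12,0,42],
    [12,0,42],
    [10,0,25],
    [0,0,0]
  ],
  "grip": [15,15,15,15,15]
}}

```text
time: 14.5
tool_pos: [0.5415, 0.0203, 0.1458]
tcp_rot: [-1.567, -0.012, 0.016]
wrist_force: [-0.7, -0.7, -2.9]
width: 0.336
```

```bash
python3 plan.py .553 .0155 .086 0.8 0
```

```text
t 14.5 pos [0.5415 0.0203 0.1458] w 0.336 F [-0.7 -0.7 -2.9] n 2
[[-0.0017, 0.0019, -0.0012], [-0.0017, 0.0019, -0.0012]]
[[5.8, 29.9, -2.6], [5.8, 29.9, -2.5]]
```

Request:
{"api": "jog_arm", "payload": {
  "turn": [
    [-0.003,0.004,-0.002],
    [0,0,0],
    [0,0,0]
  ],
  "slide": [
    [8,30,-4],
    [0,26,0],
    [0,0,0]
  ],
  "grip": [15,15,15]
}}

```text
time: 14.8
tool_pos: [0.5464, 0.0126, 0.0871]
tcp_rot: [-1.572, -0.003, 0.012]
wrist_force: [0.1, -0.2, -3.1]
width: 0.334
```

```bash
python3 snap.py u scene top; python3 - <<'E'
from m2 import *
from workcell import bot
for n in ["scene","top"]:
    c=load(n+"_u.npz");P=cloud(c);I=c["img"].astype(int)
    m=(P[...,2]>.088)&(P[...,2]<.104)&(P[...,0]>.52)&(P[...,0]<.652)&(P[...,1]<.045)&(P[...,1]>-.02)&(I.min(-1)>130)
    print(n,m.sum(),P[m].min(0).round(4),P[m].max(0).round(4),"top z",np.median(P[m][:,2]).round(4)); q=P[m]
    far=q[:,0]>q[:,0].max()-.01;near=q[:,0]<q[:,0].min()+.03; print("  z far",np.median(q[far][:,2]),"near",np.median(q[near][:,2]),"y far",q[far][:,1].min(),q[far][:,1].max(),rect(P,m))
E
python3 edge.py u scene top; python3 - <<'E'
import cv2
a=cv2.imread("pics/scene_u.png")[200:450,200:510]; cv2.imwrite("pics/scene_uz.png",cv2.resize(a,None,fx=2.4,fy=2.4))
E
```

```text
{'time': 14.9, 'tool_pos': [0.549, 0.0126, 0.091], 'tcp_rot': [-1.5717, -0.0067, 0.0077], 'wrist_force': [0.5854, 0.2941, -2.4385], 'torque': [-0.02, 0.0634, 0.0235], 'width': 0.3359}
scene 250 [0.5232 0.     0.088 ] [0.632  0.031  0.0926] top z 0.0889
  z far 0.08879882743388395 near 0.08938473343001141 y far 0.002213210009160249 0.031049626573621925 ((577.4186401367188, 14.683818817138672), (108.72584533691406, 29.67043685913086), 1.8564915657043457)
scene plate top near edge: med z 0.1125 y<0: 0.1126 start .096 -> edge 0.0985
top plate top near edge: med z 0.1115 y<0: 0.112 start .096 -> edge 0.0975Traceback (most recent call last):
  File "<stdin>", line 6, in <module>
    return umr_minimum(a, axis, None, out, keepdims, initial, where)
ValueError: zero-size array to reduction operation minimum which has no identity
```

View pics/scene_uz.png

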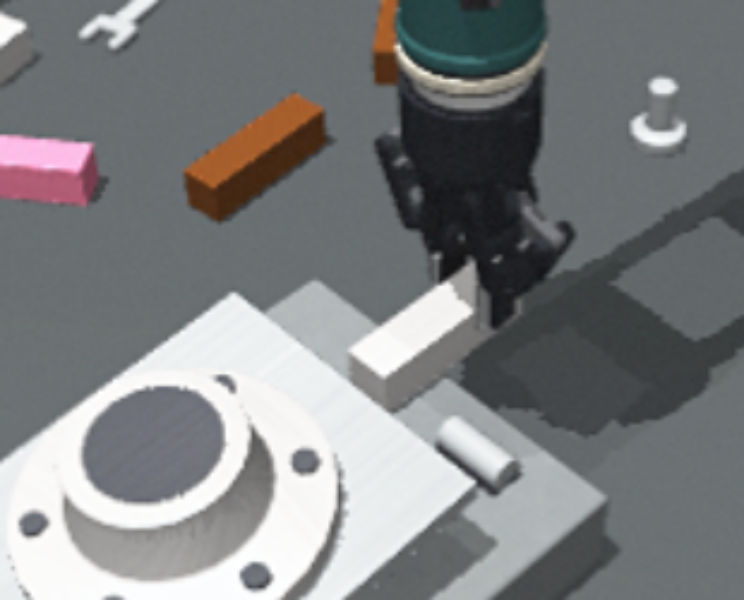

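The shim's far end (380,380) sits in front of the raised edge, level, and to the right of the fulcrum. Next I'll lower it 3 mm and slide it in.

Request:
{"api": "jog_arm", "payload": {
  "turn": [
    [0,0,0],
    [0,0,0],
    [0,0,0]
  ],
  "slide": [
    [8,3,0],
    [8,0,0],
    [0,0,0]
  ],
  "grip": [15,15,15]
}}

```text
time: 15.2
tool_pos: [0.5696, 0.0131, 0.0914]
tcp_rot: [-1.572, -0.014, 0.001]
wrist_force: [1.0, 0.7, -1.9]
width: 0.336
```

Request:
{"api": "jog_arm", "payload": {
  "turn": [
    [0,0,0],
    [0,0,0],
    [0,0,0],
    [0,0,0],
    [0,0,0]
  ],
  "slide": [
    [10,0,0],
    [10,0,0],
    [10,0,0],
    [0,0,0],
    [0,0,0]
  ],
  "grip": [15,15,15,15,15]
}}

```text
time: 15.7
tool_pos: [0.5974, 0.0136, 0.0899]
tcp_rot: [-1.572, -0.011, 0.005]
wrist_force: [0.2, 0.3, -3.0]
width: 0.337
```

```bash
python3 snap.py v scene;python3 edge.py v scene; python3 plan.py .61 .0145 .087 0.8 0
```

```text
{'time': 15.75, 'tool_pos': [0.5969, 0.0136, 0.0898], 'tcp_rot': [-1.5716, -0.0105, 0.0051], 'wrist_force': [-0.3503, -1.2248, -3.1972], 'torque': [0.0216, 0.1409, 0.0194], 'width': 0.3339}
scene plate top near edge: med z 0.1124 y<0: 0.1124 start .096 -> edge 0.0984
t 15.75 pos [0.5969 0.0136 0.0898] w 0.334 F [-0.4 -1.2 -3.2] n 1
[[0.0009, -0.0041, 0.0034]]
[[13.1, 2.8, 0.7]]
```

Request:
{"api": "jog_arm", "payload": {
  "turn": [
    [0,-0.004,0.003],
    [0,0,0],
    [0,0,0],
    [0,0,0]
  ],
  "slide": [
    [7,1,0],
    [6,1.5,0],
    [0,1.5,0],
    [0,0,0]
  ],
  "grip": [15,15,15,15]
}}

```text
time: 16.15
tool_pos: [0.6102, 0.0137, 0.0858]
tcp_rot: [-1.572, -0.012, 0.01]
wrist_force: [0.6, -0.2, -2.1]
width: 0.339
```

```bash
python3 snap.py w scene;python3 edge.py w scene; python3 - <<'E'
import cv2
a=cv2.imread("pics/scene_w.png")[200:450,200:510]; cv2.imwrite("pics/scene_wz.png",cv2.resize(a,None,fx=2.4,fy=2.4))
E
```

```text
{'time': 16.2, 'tool_pos': [0.6101, 0.0137, 0.0859], 'tcp_rot': [-1.5717, -0.0117, 0.01], 'wrist_force': [0.2373, -0.1912, -3.0766], 'torque': [-0.0082, 0.1175, -0.0116], 'width': 0.3405}
scene plate top near edge: med z 0.1124 y<0: 0.1124 start .096 -> edge 0.0984
```

View pics/scene_wz.png

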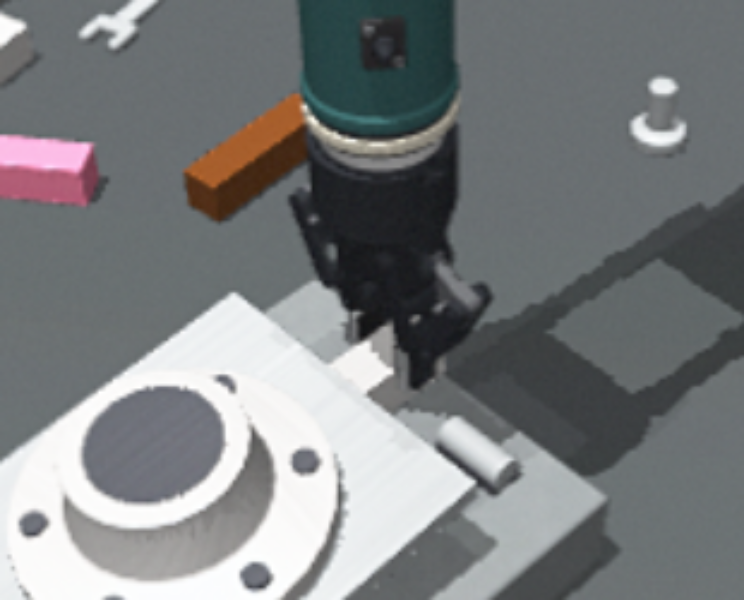

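The shim now reaches under the plate. Next I'll lower it until it touches the base.

Request:
{"api": "jog_arm", "payload": {
  "turn": [
    [0,0,0],
    [0,0,0],
    [0,0,0]
  ],
  "slide": [
    [0,1,0],
    [0,1,0],
    [0,0,0]
  ],
  "grip": [15,15,15]
}}

```text
time: 16.5
tool_pos: [0.61, 0.0137, 0.0851]
tcp_rot: [-1.572, -0.012, 0.01]
wrist_force: [-5.3, -0.3, 5.0]
width: 0.337
```

Request:
{"api": "jog_arm", "payload": {
  "turn": [
    [0,0,0],
    [0,0,0],
    [0,0,0]
  ],
  "slide": [
    [0,0,0],
    [0,0,0],
    [0,0,0]
  ],
  "grip": [42,50,50]
}}

```text
time: 16.8
tool_pos: [0.6105, 0.0137, 0.0842]
tcp_rot: [-1.572, -0.013, 0.009]
wrist_force: [-0.5, 0.1, 0.4]
width: 0.498
```

Request:
{"api": "jog_arm", "payload": {
  "turn": [
    [0,0,0],
    [0,0,0],
    [0,0,0],
    [0,0,0],
    [0,0,0]
  ],
  "slide": [
    [0,-15,0],
    [-5,-35,0],
    [-20,-45,0],
    [-30,-40,-25],
    [-40,0,-30]
  ],
  "grip": [50,50,50,50,50]
}}

```text
time: 17.3
tool_pos: [0.5238, -0.04, 0.2232]
tcp_rot: [-1.573, -0.026, 0.0]
wrist_force: [0.5, -1.9, 0.8]
width: 0.5
```

Request:
{"api": "jog_arm", "payload": {
  "turn": [
    [0,0,0],
    [0,0,0],
    [0,0,0],
    [0,0,0]
  ],
  "slide": [
    [-20,0,-45],
    [0,0,-45],
    [0,0,-45],
    [0,0,0]
  ],
  "grip": [50,50,50,50]
}}

```text
time: 17.7
tool_pos: [0.5009, -0.18, 0.2168]
tcp_rot: [-1.575, -0.01, 0.004]
wrist_force: [0.1, 0.3, -0.3]
width: 0.503
```

```bash
python3 snap.py x scene top;python3 edge.py x scene top; python3 - <<'E'
from m2 import *
for n in ["scene","top"]:
    c=load(n+"_x.npz");P=cloud(c);I=c["img"].astype(int);z=P[...,2]
    m=(z>.078)&(z<.093)&(P[...,0]>.56)&(P[...,0]<.656)&(P[...,1]<.05)&(P[...,1]>-.03)
    k=comps(c,P,m,np.array([.62,.015])); print(n,k.sum(),rect(P,k),P[k].min(0).round(4),P[k].max(0).round(4),np.median(P[k][:,2]).round(4))
    q=P[k];A=np.c_[q[:,:2],np.ones(len(q))]; print(np.linalg.lstsq(A,q[:,2],rcond=None)[0].round(3))
    k=comps(c,P,(z>.014)&(z<.025),np.array([.43,.33])); print("grip",k.sum(),rect(P,k),np.median(P[k][:,2]))
import cv2
a=cv2.imread("pics/scene_x.png")[200:450,200:510]; cv2.imwrite("pics/scene_xz.png",cv2.resize(a,None,fx=2.4,fy=2.4))
E
```

```text
{'time': 17.8, 'tool_pos': [0.5008, -0.176, 0.2159], 'tcp_rot': [-1.5716, -0.0107, 0.0067], 'wrist_force': [0.243, 0.4792, -0.3937], 'torque': [0.0329, -0.0057, 0.0197], 'width': 0.4998}
scene plate top near edge: med z 0.1123 y<0: 0.1124 start .096 -> edge 0.0983
top plate top near edge: med z 0.1129 y<0: 0.113 start .096 -> edge 0.0989
scene 369 ((614.871337890625, 15.69345474243164), (63.57633972167969, 33.50986099243164), 4.177203178405762) [ 0.5839 -0.0018  0.0781] [0.6462 0.0324 0.0902] 0.0867
[ 0.009 -0.094  0.082]
grip 479 ((430.97943115234375, 336.0710144042969), (25.596988677978516, 101.85526275634766), 85.474609375) 0.019345809310782003
top 310 ((618.2376708984375, 14.968161582946777), (74.4259033203125, 28.917497634887695), 1.9039437770843506) [ 0.5812 -0.0007  0.0785] [0.6553 0.0286 0.0928] 0.0872
[ 0.008 -0.     0.082]
grip 310 ((428.45361328125, 333.8617248535156), (26.39018440246582, 99.87413024902344), 84.6401138305664) 0.01976351314564817
```

View pics/scene_xz.png

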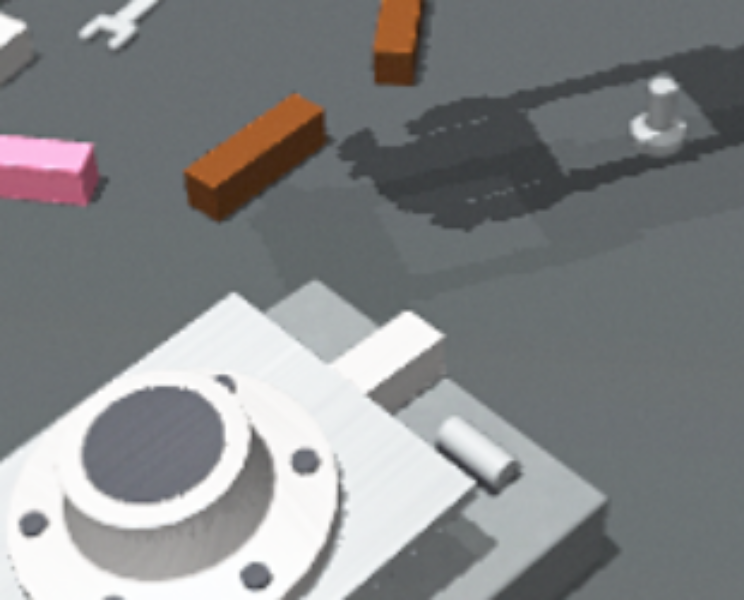

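View pics/top_x.png

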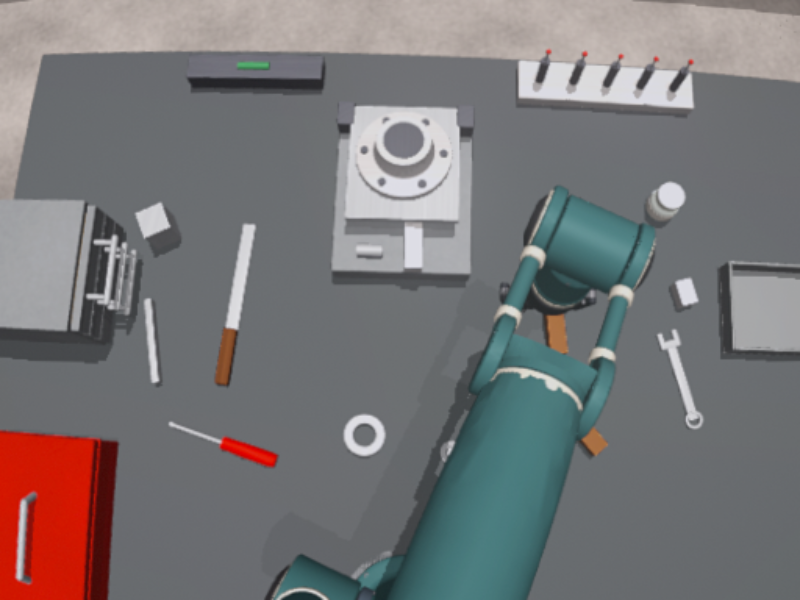

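```bash
python3 - <<'E'
from workcell import bot
print(bot.finish_job())
E
```

```text
the job is handed in; nothing more can be done
None
```

The job is handed in, at about 18 s on the robot's clock. The hand-in reports no verdict, so the figures below are my own last measurements.

- **Lever:** I set the bar over the fulcrum and pushed the plate's free edge from 82 mm to about 98.5 mm. While I held it there, the wrist force showed the bar was still loaded. I could not measure the bar's contact forces on the fulcrum and plate directly. The plate stayed up once the bar came out.
- **Bar:** It lies flat on the table near (0.43, 0.335), close to where it started. The grip top reads 19–20 mm and the blade top 6 mm, and the bar is well clear of the fixture.
- **Shim:** It lies flat on the base to the right of the fulcrum, with its top at about 87 mm.
    - Its centre is about 20 mm in front of the edge and 21 mm right of the middle, so about 35 mm of its length is under the plate.
    - It looked square to within a few degrees: the top camera gave about 1° against the fixture.
- **Robot:** The gripper is open and the arm is about 0.2 m away from the shim, touching nothing.

**Disagreements:** The two cameras differed by up to 5 mm in places, which is within the allowed ranges. The scene camera read the shim's angle as about 3° and showed a sideways tilt in its top surface. I put that down to points on the shim's side face, since the top camera showed no tilt. No check failed.

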